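# Clamp the paint flasks on the trolley rail and stopper them

### The arm

A 6-joint arm with a two-finger parallel gripper is mounted at the origin on the work surface. World frame = base frame: x ahead of the robot, y to its left, z up, the work surface at z = 0. Lengths are in m, angles in rad, forces in N, time in s.
With the tool pointing down it reaches from about 0.35 to 0.85 m from the base axis. Payload 8.1 kg.
Tool frame: the origin (TCP) lies between the finger pads; the fingertips stand 11 mm ahead of it and the grasp point (between the pads) lies 8 mm behind it (robot.tips_ahead is the distance from the TCP to the fingertips, in m); z points along the fingers, y is the line along which they close (so a half turn about z gives the same grasp; the last joint's range is limited). The gripper opens to 93 mm and grips with 3 to 60 N. Pads are 15 mm wide; open, the fingers measure 128 mm over their backs; the gripper's body (75 mm by 188 mm) begins 65 mm behind the grasp point.
Start: joints at [-1.387, 0.13, 1.488, -0, 1.523, -0.085], TCP at [0.159, -0.578, 0.23] pointing down, gripper open.
Joint ranges: [-2.96, 2.96], [-0.89, 2.26], [0.02, 2.5], [-1.34, 4.48], [0, 2.73], [-2.66, 2.66]. Speed limits (rad/s): [2.39, 2.39, 2.79, 3.14, 3.14, 3.14].

### API

Orientations are given as a rotation vector (axis times angle).
In Python, from plant import robot gives the robot as it stands. The module is installed in compiled form; this text tells all that it offers.
- The arm moves only by the tool move_arm, never from a script. Its argument "deltas" is one flat list of numbers, 7 for each row, row after row: the shift along the tool's x, y, z in m, then the turn, a rotation vector about the tool's x, y, z in rad, then the opening, from 0 (shut) to 1 (fully open). A call has 1 to 12 rows; each row is the pose to reach, as a shift and turn from the pose commanded when the call began, along the tool's axes at that moment; what a row does not reach only later rows make up. A row lasts 1/8 s, in which the tool goes at most 62.5 mm and 10.7 degrees, less where a joint would pass 70% of its speed; a pose out of reach is approached as far as the arm can. A call with a gripper value outside its range is refused whole. The fingers move at their own pace and stop on an object; "squeeze" is the grip in N (left out, the last holds). Time passes only in rows, so rows that repeat a pose let the fingers close. It gives the time, the measured TCP pose, the force, the opening and the grip force at its end, in the units of the state.
- robot.read_state(): the state, without advancing time (a new reading comes with each control period).
- robot.read_camera(name): name is "scene" or "top" or "wrist"; returns (picture, depth): 384x512x3 uint8, red, green, blue; 384x512 float32, m along the optical axis (not along the pixel's ray), 0 where there is no reading.
- robot.camera_model(name): a dict with "K" (3x3 intrinsics, pixels), "k1" (the pictures are not rectified: a ray, as slopes to the right and down, at radius r is drawn at 1 + k1 r^2 times it, then the intrinsics apply), "R" (3x3) and "t" (3): a world point X has camera coordinates R X + t; the wrist camera has in their place "tool_from_camera" (4x4, takes a point from camera to tool coordinates, whose origin is the TCP and whose axes are the flange's). Camera axes: x right, y down, z forward; pixel columns grow to the right and rows downward; lengths in m; the calibration is good to about 2 mm. A picture is of the moment at which its call begins: read the wrist's pose just before it. camera_model takes no time and is no camera call.
- robot.close_job(): hands the job in; it is judged then, once.
Trained networks look in the newest picture that a camera, given by its name, has taken for a name from the list of things; names that differ only in an ending like _2 or _b are one class to them, and where a whole thing is asked for, a point or a joint stands for the part that bears it (a point fixed in the world has none). Each returns a list of dicts, best first, with "confidence" (0 to 1); they miss things now and then, are a little off and sometimes report something else, mostly with a low value. They report only what shows in the picture. A call takes as long as a camera call. They do not tell look-alikes from the thing itself.
- robot.recognise(camera, label): "uv" ([column, row] in pixels, amid what is visible of it).
The state is a dict: "t": time; "q": joint angles; "dq": joint speeds; "joint_torque": joint torques, N m; "tool_pos": TCP position; "orientation": TCP orientation; "force": force on the tool from outside, world axes, zero at the start; "wrist_torque": the same for the moment, N m; "opening": finger opening in m; "gripper_force": force on a finger pad.
Only numpy, scipy, OpenCV 4.12 (cv2) and the standard library are available. Lean on these libraries where they do the work, as an engineer would, in place of code of your own. Each camera call takes 0.05 s, during which the arm holds its last target. There are 200 camera calls.

### The job

Get the body-paint flasks ready to travel: lift the cam lever to release the sliding stop, stand every flask upright in the rail's lane, slide the stop up so that the flasks are packed snugly between the end block and the stop with no gaps, and flip the lever fully down to clamp it. Only once the row is clamped, set one stopper fully home in the neck of each flask (any stopper fits any flask, a spare one is not needed). Leave the other things on the worktop alone.

Things in the scene. Friction and masses are not known exactly. Their poses are not given: they have to be found in the camera images.
- rack: Aluminium flask rail, fixed. Origin: lane centre, underside. y runs along the lane from end block to stop, x across, away from the robot. Flasks stand on its floor (z = 10 mm), centred on x = 0. Front lip to z = 24, inner face x = -44; rail bar to z = 34, face x = 54 (stop runs on it). Base x -60..90, y -220..240 mm; end block 80 mm tall, face y = -190, spans x -50..60.
- end_face (a point): Point on the inner face of the fixed end block at the level of the lane floor; axes as the rack's. The first flask stands against it, in +y of it.
- stop (a joint): Sliding stop: the free length of the lane in m, from the end block's face to the stop's face, 0 to 0.31. Sliding takes 4 N with the cam released; with the cam lever down the cam presses on the rail and the stop is held.
- stop_face (a point): Centre of the sliding stop's face that meets the flasks, 43 mm above the worktop; axes as the rack's, flasks are on its -y side. The stop's grey plate is 24 mm thick along y, from here to +24 mm, and reaches 72 mm above the worktop.
- stop_tab (a point): Middle of the grip tab on top of the stop, 103 mm above the worktop: a black block, 36 mm along rack x and 24 mm along rack y, 71 to 116 mm above the worktop. Can be pinched from above across its 36 mm and slid along rack y either way.
- cam_lever (a joint): Cam lever on the stop, hinged about rack x. 0: down, clamped (it points to rack +y, away from the flasks, rising 0.30 rad above level). Grows as it is lifted, to 1.35 rad: standing, released (stop slides freely above 1.25 rad). Stays up, and stays once fully down (over-centre); half way it may spring back. Flipping it takes up to 6 N at the grip, either way.
- lever_grip (a point): Middle of the lever's grip, 80 mm from its hinge: a bar 16 mm wide (along rack x) and 12 mm thick, black, the lever's end is 26 mm further out. The body axes turn with the lever.
- lever_hinge (a point): Axis of the cam lever, 58 mm above the worktop, at 66 mm in rack x and 45 mm behind the stop's face.
- flask1: Amber glass flask, 250 g, upright; all flasks alike. Body diameter 80 mm up to z = 70, shoulder to z = 90, then a straight neck, outer diameter 52, bore 44, up to the rim at z = 132 mm; bore 40 deep. Origin: centre of the underside, z up. Two or three flasks are present (None: absent). Hold it by the neck from above.
- mouth1 (a point): Centre of the mouth of flask1, at the rim; axes as the flask's.
- flask2: Amber glass flask, 250 g, upright; all flasks alike. Body diameter 80 mm up to z = 70, shoulder to z = 90, then a straight neck, outer diameter 52, bore 44, up to the rim at z = 132 mm; bore 40 deep. Origin: centre of the underside, z up. Two or three flasks are present (None: absent). Hold it by the neck from above.
- mouth2 (a point): Centre of the mouth of flask2, at the rim; axes as the flask's.
- flask3: Amber glass flask, 250 g, upright; all flasks alike. Body diameter 80 mm up to z = 70, shoulder to z = 90, then a straight neck, outer diameter 52, bore 44, up to the rim at z = 132 mm; bore 40 deep. Origin: centre of the underside, z up. Two or three flasks are present (None: absent). Hold it by the neck from above.
- mouth3 (a point): Centre of the mouth of flask3, at the rim; axes as the flask's.
- stopper1: Stopper, 80 g, on its narrow end; all alike, each fits any flask, all three always there. Cork plug 26 mm long, diameter 32 mm at the foot, 40 at its top; above it a black flange, diameter 54, 6 thick, then a round grip, diameter 24, 30 tall (62 in all). Origin: centre of the foot, z up to the grip. Fully home the flange rests on the rim, this origin 26 mm below the rim.
- stopper2: Stopper, 80 g, on its narrow end; all alike, each fits any flask, all three always there. Cork plug 26 mm long, diameter 32 mm at the foot, 40 at its top; above it a black flange, diameter 54, 6 thick, then a round grip, diameter 24, 30 tall (62 in all). Origin: centre of the foot, z up to the grip. Fully home the flange rests on the rim, this origin 26 mm below the rim.
- stopper3: Stopper, 80 g, on its narrow end; all alike, each fits any flask, all three always there. Cork plug 26 mm long, diameter 32 mm at the foot, 40 at its top; above it a black flange, diameter 54, 6 thick, then a round grip, diameter 24, 30 tall (62 in all). Origin: centre of the foot, z up to the grip. Fully home the flange rests on the rim, this origin 26 mm below the rim.
- spray_can: Bystander: spray can, diameter 60 mm, 190 mm tall. Origin: its underside or middle. Leave it alone.
- sponge: Bystander: yellow sponge block, 75 x 50 x 30 mm. Origin: its underside or middle. Leave it alone.
- brush: Bystander: brush lying flat, 170 mm long. Origin: its underside or middle. Leave it alone.
- paint_dish: Bystander: low white dish, diameter 90 mm, 25 mm tall. Origin: its underside or middle. Leave it alone.
- gold_jar: Bystander: squat jar, diameter 64 mm, 60 mm tall. Origin: its underside or middle. Leave it alone.
- paint_tin: Bystander: flat steel tin, diameter 72 mm, 28 mm tall. Origin: its underside or middle. Leave it alone.
- brush_mug: Bystander: white cup beyond the rail, diameter 80 mm, 90 mm tall. Origin: its underside or middle. Leave it alone.
Mind the look-alikes: they are no part of the job. What is shaped like the flask3 but purple is not meant.

How it is judged:
By the outcome, as a careful person would: the job done as asked, in the order asked, and still so for the second after the job is handed in, with the robot touching nothing.
Of flask1, flask2, flask3 only 2 to 3 are there at a start; the rules pass over those that are not, and their reading is None.
At some moment in a run one of stopper1, stopper2, stopper3 may be knocked a few centimetres aside while the robot is not near it.
Once in a run the grip may slacken for a moment while it holds something.
It also fails if it takes over 210 s, if anything falls off the work surface, if the arm or the gripper's body presses on something with over 40 N, if the wrist force passes 120 N, or if a joint passes its speed limit or range.

## Working session

There is one attempt and no reset: what is moved stays moved. The work goes in short steps, Python scripts to look and compute and a tool call to move; the robot and the scene stay as the last step left them, time stands still between calls to the robot, and variables do not carry over. Pictures are saved under pics/ and viewed, at most 14 in all, crops included, and the job is handed in when it is done.

Besides the shell and the picture viewer there is one more tool, called after "Emit:" as a command line: name --argument value ..., lists and objects as JSON in quotes. move_arm: Moves the arm, as the interface text tells. Its arguments: {"type":"object","properties":{"deltas":{"type":"array","items":{"type":"number"}},"squeeze":{"type":"number"}},"required":["deltas"]}

```bash
mkdir -p pics; cat > h.py <<'E'
import numpy as np, cv2
from scipy.spatial.transform import Rotation as Rn
from plant import robot
def grab(c):
    s=robot.read_state(); p,d=robot.read_camera(c); m=robot.camera_model(c)
    if 'R' in m: T=np.eye(4); T[:3,:3]=np.array(m['R']).T; T[:3,3]=-np.array(m['R']).T@np.array(m['t'])
    else:
        B=np.eye(4);B[:3,:3]=Rn.from_rotvec(s['orientation']).as_matrix();B[:3,3]=s['tool_pos'];T=B@np.array(m['tool_from_camera'])
    return p,d,m,T
def cloud(d,m,T):
    K=np.array(m['K']);h,w=d.shape
    u,v=np.meshgrid(np.arange(w),np.arange(h))
    n=cv2.undistortPoints(np.stack([u,v],-1).reshape(-1,1,2).astype(np.float64),K,np.array([m['k1'],0,0,0,0.])).reshape(h,w,2)
    P=np.dstack([n[...,0]*d,n[...,1]*d,d])
    W=P@T[:3,:3].T+T[:3,3]; W[d<=0]=np.nan
    return W
def save(n,p,big=1.5): cv2.imwrite('pics/'+n,cv2.resize(p[...,::-1],None,fx=big,fy=big,interpolation=cv2.INTER_CUBIC))
def st():
    s=robot.read_state(); print('t %.2f'%s['t'],'pos',np.round(s['tool_pos'],4),'rv',np.round(s['orientation'],3),'F',np.round(s['force'],1),'op %.4f gf %.1f'%(s['opening'],s['gripper_force']),'q',np.round(s['q'],2))
    print(np.round(Rn.from_rotvec(s['orientation']).as_matrix(),3).tolist())
E
python3 - <<'E'
from h import *
st()
for c in ('top','scene'):
    p,d,m,T=grab(c); save(c+'1.png',p); W=cloud(d,m,T); np.savez(c+'1.npz',p=p,W=W)
    print(c,np.round(T[:3,3],3), np.round(T[:3,2],2))
    for l in ('flask1','stopper1','stop_tab','lever_grip','rack','spray_can','gold_jar','paint_tin','brush_mug'):
        for r in robot.recognise(c,l)[:5]:
            u,v=np.round(r['uv']).astype(int); print(l,'%.2f'%r['confidence'],u,v,np.round(W[v,u],3))
E
```

```text
t 0.00 pos [ 0.1593 -0.5779  0.2286] rv [-3.111 -0.421  0.   ] F [-0.2  0.  -0.2] op 0.0929 gf 0.0 q [-1.39  0.13  1.49  0.    1.52 -0.09]
[[0.964, 0.266, -0.0], [0.266, -0.964, 0.002], [0.0, -0.002, -1.0]]
top [ 0.516 -0.015  1.164] [ 0.1  -0.01 -1.  ]
flask1 0.77 131 256 [0.438 0.291 0.13 ]
flask1 0.60 220 254 [0.446 0.054 0.094]
flask1 0.57 177 251 [0.451 0.175 0.091]
flask1 0.40 192 170 [0.681 0.142 0.086]
stopper1 0.81 262 251 [ 0.454 -0.064  0.06 ]
stopper1 0.60 356 249 [ 0.465 -0.335  0.059]
stopper1 0.49 307 257 [ 0.44  -0.193  0.065]
stop_tab 0.89 217 175 [0.674 0.072 0.049]
stop_tab 0.47 196 169 [0.685 0.131 0.079]
stop_tab 0.24 356 250 [ 0.462 -0.335  0.059]
lever_grip 0.69 198 170 [0.683 0.125 0.078]
rack 0.83 246 195 [ 0.62  -0.014  0.009]
spray_can 0.92 413 196 [ 0.61  -0.447  0.189]
gold_jar 0.92 102 193 [0.612 0.404 0.062]
gold_jar 0.34 196 168 [0.688 0.131 0.08 ]
paint_tin 0.70 393 260 [ 0.433 -0.455  0.026]
paint_tin 0.55 356 249 [ 0.465 -0.335  0.059]
paint_tin 0.55 274 133 [ 0.814 -0.097  0.009]
brush_mug 0.88 278 134 [ 0.812 -0.11   0.005]
scene [1.142 0.184 1.04 ] [-0.48 -0.18 -0.86]
flask1 0.90 370 182 [0.463 0.319 0.085]
flask1 0.66 293 160 [0.463 0.067 0.086]
flask1 0.60 325 172 [0.474 0.177 0.086]
stopper1 0.68 183 143 [ 0.488 -0.329  0.037]
stopper1 0.60 260 158 [ 0.456 -0.05   0.034]
stopper1 0.54 222 146 [ 0.451 -0.195  0.032]
stop_tab 0.74 275 222 [0.687 0.079 0.068]
lever_grip 0.54 291 226 [0.689 0.129 0.078]
rack 0.55 120 139 [ 0.626 -0.453  0.168]
spray_can 0.59 122 138 [ 0.621 -0.449  0.169]
gold_jar 0.58 393 239 [0.619 0.422 0.06 ]
paint_tin 0.67 158 126 [ 0.442 -0.455  0.028]
paint_tin 0.62 371 179 [0.457 0.319 0.093]
brush_mug 0.73 204 236 [ 0.779 -0.122  0.004]
```

View pics/top1.png

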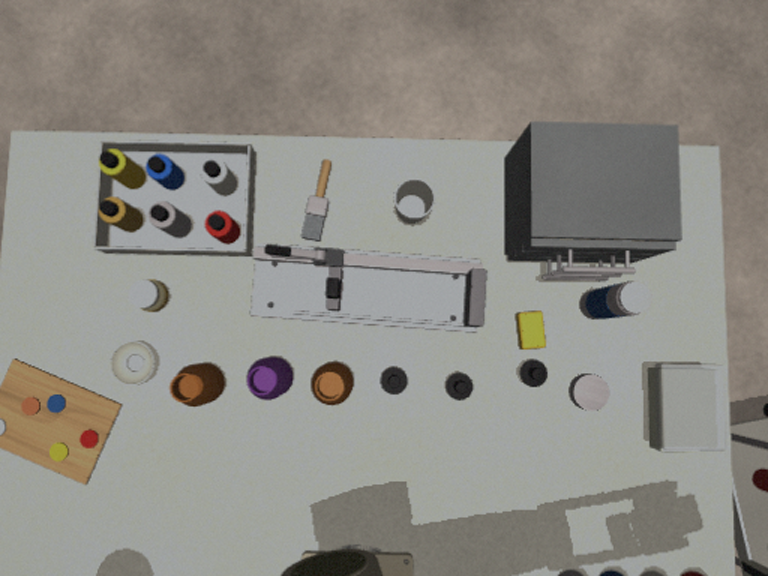

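View pics/scene1.png

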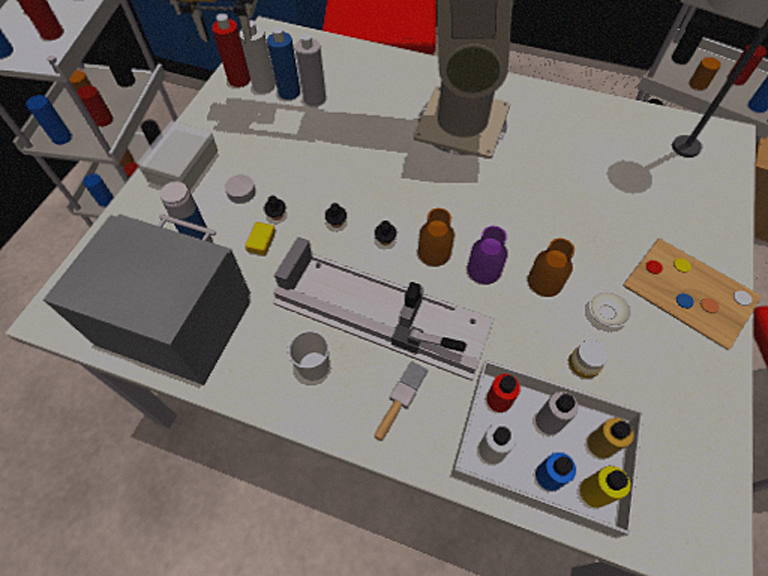

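The top view shows two amber flasks at (131,256) and (220,254), with the purple look-alike between them at (177,251). There are three stoppers at (262,251), (307,257) and (356,249). The stop sits at the far left of the lane with its lever down. Next I'll measure precisely.

```bash
cat >> h.py <<'E'
def circ(W,c,zlo,zhi,r,rad=.05):
    """fixed-radius disc centre from points of a disc/ring: smallest enclosing circle"""
    m=(W[...,2]>zlo)&(W[...,2]<zhi)&(np.hypot(W[...,0]-c[0],W[...,1]-c[1])<rad)
    q=W[m]; (x,y),rr=cv2.minEnclosingCircle(q[:,:2].astype(np.float32))
    return np.round([x,y,rr,len(q),np.median(q[:,2])],4)
E
python3 - <<'E'
from h import *
W=np.load('top1.npz')['W']; S=np.load('scene1.npz')['W']
for n,V in(('top',W),('scene',S)):
    print(n)
    for c in((.44,.29),(.446,.054)): print('flask',circ(V,c,.122,.14,.026,.06))
    for c in((.454,-.064),(.465,-.335),(.44,-.193)): print('stopper',circ(V,c,.052,.075,.012,.04), circ(V,c,.024,.045,.027,.04))
    def box(lab,x0,x1,y0,y1,z0,z1):
        m=(V[...,0]>x0)&(V[...,0]<x1)&(V[...,1]>y0)&(V[...,1]<y1)&(V[...,2]>z0)&(V[...,2]<z1); q=V[m]
        if len(q)>4:
            r=cv2.minAreaRect(q[:,:2].astype(np.float32)); print(lab,len(q),np.round(r[0],4),np.round(r[1],4),round(r[2],2),np.round(np.median(q[:,2]),4))
    box('end',.55,.75,-.27,-.17,.07,.09)
    box('bar',.63,.75,-.19,.03,.028,.042)
    box('tab',.58,.72,.03,.12,.105,.13)
    box('plate',.55,.72,.03,.12,.064,.08)
    box('lever',.66,.75,.1,.25,.06,.12)
    box('base',.5,.78,-.3,.3,.007,.045)
E
```

```text
top
flask [4.323e-01 3.142e-01 2.670e-02 1.220e+02 1.314e-01]
flask [4.398e-01 5.470e-02 2.600e-02 8.900e+01 1.317e-01]
stopper [ 4.459e-01 -6.520e-02  1.180e-02  5.500e+01  6.180e-02] [ 4.462e-01 -6.520e-02  2.680e-02  2.050e+02  3.220e-02]
stopper [ 4.656e-01 -3.403e-01  1.240e-02  5.900e+01  6.120e-02] [ 4.661e-01 -3.414e-01  2.730e-02  1.960e+02  3.250e-02]
stopper [ 4.383e-01 -1.936e-01  1.180e-02  5.600e+01  6.200e-02] [ 4.372e-01 -1.939e-01  2.680e-02  2.050e+02  3.210e-02]
end 412 [ 0.6101 -0.2205] [0.031 0.11 ] 87.23 0.0801
bar 586 [ 0.6786 -0.0802] [0.2202 0.0243] 86.88 0.0343
tab 113 [0.6196 0.0549] [0.0339 0.0224] 1.54 0.116
plate 235 [0.6465 0.0678] [0.1321 0.0587] 27.32 0.0708
lever 219 [0.6943 0.1747] [0.1455 0.0537] 68.6 0.083
base 6579 [6.434e-01 3.000e-04] [0.5958 0.2725] 89.76 0.0114
scene
flask [4.329e-01 3.122e-01 2.670e-02 1.220e+02 1.310e-01]
flask [4.406e-01 5.430e-02 2.730e-02 1.140e+02 1.315e-01]
stopper [ 4.462e-01 -6.320e-02  1.260e-02  4.100e+01  6.320e-02] [ 4.457e-01 -6.420e-02  2.740e-02  1.160e+02  3.360e-02]
stopper [ 4.651e-01 -3.428e-01  1.380e-02  3.900e+01  6.320e-02] [ 4.665e-01 -3.420e-01  2.730e-02  1.100e+02  3.400e-02]
stopper [ 4.388e-01 -1.954e-01  1.300e-02  4.200e+01  6.210e-02] [ 4.381e-01 -1.945e-01  2.850e-02  1.230e+02  3.410e-02]
end 300 [ 0.6111 -0.2223] [0.0314 0.111 ] 86.64 0.0814
bar 523 [ 0.678  -0.0798] [0.2191 0.027 ] 87.19 0.0356
tab 97 [0.6196 0.0563] [0.0238 0.036 ] 88.87 0.1174
plate 203 [0.6505 0.0708] [0.1263 0.0561] 26.46 0.0717
lever 226 [0.6942 0.1761] [0.1472 0.0592] 67.43 0.0814
base 5800 [ 6.412e-01 -1.000e-04] [0.2779 0.5996] 0.06 0.0133
```

```bash
cat >> h.py <<'E'
PSI=-.052; O=np.array([.6162,-.0164]); ex=np.array([np.cos(PSI),np.sin(PSI)]); ey=np.array([-ex[1],ex[0]])
def rk(x,y): return O+x*ex+y*ey
def inr(p): d=np.array(p[:2])-O; return np.round([d@ex,d@ey],4)
def go(*targets,yaw=np.pi/2+PSI):
    """tool-axis deltas from the present pose to world targets, tool down, fingers closing along rack x"""
    st(); s=robot.read_state(); R=Rn.from_rotvec(s['orientation']).as_matrix()
    G=np.array([[np.cos(yaw),np.sin(yaw),0],[np.sin(yaw),-np.cos(yaw),0],[0,0,-1]])
    r=Rn.from_matrix(R.T@G).as_rotvec()
    for t in targets: print('delta',np.round(R.T@(np.array(t)-s['tool_pos']),4),np.round(r,4))
E
python3 -c "
from h import *
print(rk(.066,.1814)); go((*rk(.066,.1814),.2),(*rk(.066,.1814),.0736))"
```

```text
[0.69153934 0.16132435]
t 1.00 pos [ 0.1594 -0.5784  0.2296] rv [-3.113 -0.421 -0.   ] F [ 0.8  1.2 -0.8] op 0.0930 gf 0.0 q [-1.39  0.13  1.49  0.    1.52 -0.09]
[[0.964, 0.266, 0.0], [0.266, -0.964, 0.0], [0.0, -0.0, -1.0]]
delta [ 0.7095 -0.5719  0.0297] [ 0.   -0.   -1.25]
delta [ 0.7095 -0.5719  0.1561] [ 0.   -0.   -1.25]
```

Emit:
move_arm --deltas '[0.06, -0.048, 0, 0, 0, -0.1, 0.5, 0.12, -0.095, 0, 0, 0, -0.2, 0.5, 0.18, -0.145, 0, 0, 0, -0.3, 0.5, 0.24, -0.19, 0, 0, 0, -0.4, 0.5, 0.3, -0.24, 0, 0, 0, -0.5, 0.5, 0.36, -0.285, 0, 0, 0, -0.6, 0.5, 0.4, -0.32, 0, 0, 0, -0.7, 0.5, 0.44, -0.355, 0, 0, 0, -0.8, 0.5, 0.48, -0.39, 0, 0, 0, -0.9, 0.5, 0.52, -0.42, 0, 0, 0, -1.0, 0.5, 0.56, -0.45, 0, 0, 0, -1.1, 0.5, 0.6, -0.48, 0, 0, 0, -1.25, 0.5]'

```text
t: 2.5
tool_pos: [0.6002, 0.0309, 0.2299]
orientation: [2.273, 2.167, 0.001]
force: [0.2, -0.8, 0.5]
opening: 0.0465
gripper_force: 0.0
```

```bash
python3 -c "
from h import *
go((*rk(.066,.1814),.2),(*rk(.066,.1814),.0736))"
```

```text
t 2.50 pos [0.6002 0.0309 0.2299] rv [2.273e+00 2.167e+00 1.000e-03] F [ 0.2 -0.8  0.5] op 0.0465 gf 0.0 q [-0.03  0.13  1.49 -0.    1.52  0.01]
[[0.048, 0.999, 0.001], [0.999, -0.048, -0.0], [-0.0, 0.001, -1.0]]
delta [0.1346 0.085  0.03  ] [0.0008 0.0002 0.0044]
delta [0.1347 0.0849 0.1564] [0.0008 0.0002 0.0044]
```

Emit:
move_arm --deltas '[0.05, 0.03, 0, 0, 0, 0, 0.5, 0.1, 0.06, 0.01, 0, 0, 0, 0.5, 0.135, 0.085, 0.03, 0, 0, 0, 0.5, 0.135, 0.085, 0.07, 0, 0, 0, 0.5, 0.135, 0.085, 0.11, 0, 0, 0, 0.5, 0.135, 0.085, 0.14, 0, 0, 0, 0.5, 0.135, 0.085, 0.156, 0, 0, 0, 0.5, 0.135, 0.085, 0.156, 0, 0, 0, 0.5, 0.135, 0.085, 0.156, 0, 0, 0, 0.1, 0.135, 0.085, 0.156, 0, 0, 0, 0.1, 0.135, 0.085, 0.156, 0, 0, 0, 0.1, 0.135, 0.085, 0.156, 0, 0, 0, 0.1]' --squeeze 20

```text
t: 4.0
tool_pos: [0.6905, 0.1597, 0.0745]
orientation: [-2.278, -2.163, 0.001]
force: [-5.0, 0.7, 4.0]
opening: 0.016
gripper_force: 20.0
```

```bash
python3 -c "
from h import *
st()
p,d,m,T=grab('wrist'); save('w1.png',p,1)"
```

```text
t 4.00 pos [0.6905 0.1597 0.0745] rv [-2.278e+00 -2.163e+00  1.000e-03] F [-5.   0.7  4. ] op 0.0160 gf 20.0 q [0.15 0.53 1.29 0.   1.32 0.21]
[[0.052, 0.999, -0.001], [0.999, -0.052, 0.0], [0.0, -0.001, -1.0]]
```

View pics/w1.png

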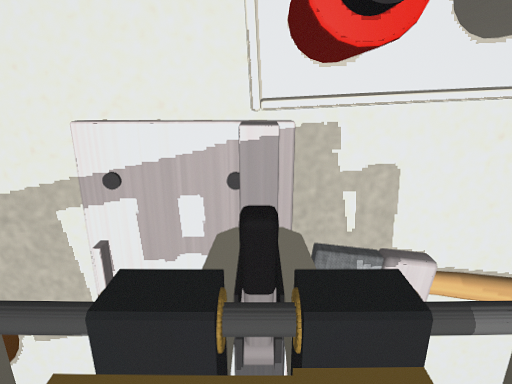

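Emit:
move_arm --deltas '[-0.005, 0, -0.012, 0, 0, 0, 0.1, -0.0125, 0, -0.0235, 0, 0, 0, 0.1, -0.0215, 0, -0.0335, 0, 0, 0, 0.1, -0.032, 0, -0.0415, 0, 0, 0, 0.1, -0.044, 0, -0.048, 0, 0, 0, 0.1, -0.0565, 0, -0.052, 0, 0, 0, 0.1, -0.07, 0, -0.054, 0, 0, 0, 0.1, -0.083, 0, -0.054, 0, 0, 0, 0.1, -0.086, 0, -0.054, 0, 0, 0, 0.1, -0.086, 0, -0.054, 0, 0, 0, 0.1]' --squeeze 25

```text
t: 5.3
tool_pos: [0.6861, 0.0721, 0.129]
orientation: [2.279, 2.162, -0.002]
force: [-5.2, 0.0, 3.3]
opening: 0.0131
gripper_force: 2.6
```

```bash
python3 -c "
from h import *
st(); s=robot.read_state(); print(inr(s['tool_pos']))"
```

```text
t 5.30 pos [0.6861 0.0721 0.129 ] rv [ 2.279e+00  2.162e+00 -2.000e-03] F [-5.2  0.   3.3] op 0.0131 gf 2.6 q [ 0.03  0.43  1.32 -0.    1.39  0.08]
[[0.053, 0.999, -0.001], [0.999, -0.053, -0.001], [-0.001, -0.0, -1.0]]
[0.0652 0.0921]
```

```bash
python3 -c "
from h import *
p,d,m,T=grab('wrist'); p2,d2,m2,T2=grab('scene'); a=p2[100:260,180:400]
import cv2
a=cv2.resize(a,(528,384),interpolation=cv2.INTER_CUBIC); cv2.imwrite('pics/c2.png',cv2.resize(np.hstack([cv2.resize(p,(384,288)),cv2.resize(a,(396,288))])[...,::-1],None,fx=1,fy=1))
st()"
```

```text
t 5.40 pos [0.6862 0.0722 0.129 ] rv [ 2.279e+00  2.162e+00 -2.000e-03] F [-5.1 -0.2  3.5] op 0.0133 gf 2.7 q [ 0.03  0.43  1.32 -0.    1.39  0.08]
[[0.053, 0.999, -0.001], [0.999, -0.053, -0.001], [-0.001, -0.0, -1.0]]
```

View pics/c2.png

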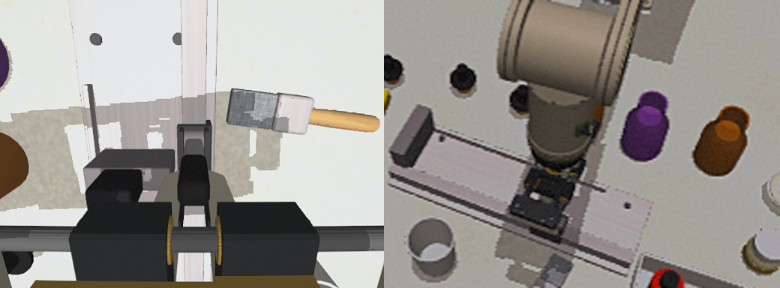

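```bash
python3 -c "
from h import *
st()
p,d,m,T=grab('wrist'); W=cloud(d,m,T)
for v in range(160,320,12):
    w=W[v,258]; print(v,inr(w),round(float(w[2]),4),p[v,258])"
```

```text
t 5.40 pos [0.6862 0.0722 0.129 ] rv [ 2.279e+00  2.162e+00 -2.000e-03] F [-5.1 -0.2  3.5] op 0.0133 gf 2.7 q [ 0.03  0.43  1.32 -0.    1.39  0.08]
[[0.053, 0.999, -0.001], [0.999, -0.053, -0.001], [-0.001, -0.0, -1.0]]
160 [0.0643 0.1202] 0.0355 [153 146 147]
172 [0.0644 0.1134] 0.0463 [72 71 71]
184 [0.0644 0.1101] 0.067 [131 125 124]
196 [0.0645 0.1101] 0.0936 [86 83 83]
208 [0.0646 0.113 ] 0.1226 [19 25 21]
220 [0.0646 0.1135] 0.1403 [18 18 18]
232 [0.0647 0.1137] 0.1545 [25 21 25]
244 [0.0647 0.113 ] 0.1645 [31 29 29]
256 [0.0647 0.1081] 0.1653 [34 33 35]
268 [0.0647 0.1029] 0.1658 [30 32 30]
280 [0.0643 0.0145] 0.0344 [157 149 150]
292 [0.0642 0.0031] 0.0352 [226 219 219]
304 [0.0649 0.1233] 0.2172 [47 47 48]
316 [0.0649 0.122 ] 0.22 [72 72 73]
```

The lever has slipped out of the pads near upright, with its +y face at rack y ≈ 0.113. I'll regrip and pull it against its stop.

Emit:
move_arm --deltas '[0, 0, 0, 0, 0, 0, 0.4, 0, 0, 0, 0, 0, 0, 0.4, 0.008, 0, 0, 0, 0, 0, 0.4, 0.015, 0, 0, 0, 0, 0, 0.4, 0.015, 0, 0, 0, 0, 0, 0, 0.015, 0, 0, 0, 0, 0, 0, 0.015, 0, 0, 0, 0, 0, 0, 0.015, 0, 0, 0, 0, 0, 0, 0.011, 0, 0, 0, 0, 0, 0, 0.007, 0, 0, 0, 0, 0, 0, 0.004, 0, 0, 0, 0, 0, 0, 0.004, 0, 0, 0, 0, 0, 0]' --squeeze 30

```text
t: 6.95
tool_pos: [0.6863, 0.0779, 0.1276]
orientation: [-2.277, -2.162, -0.0]
force: [-2.9, 2.4, 2.3]
opening: 0.016
gripper_force: 30.0
```

```bash
python3 -c "
from h import *
st()
p,d,m,T=grab('wrist'); W=cloud(d,m,T)
for v in range(184,280,12):
    w=W[v,258]; print(v,inr(w),round(float(w[2]),4),p[v,258])"
```

```text
t 6.95 pos [0.6863 0.0779 0.1276] rv [-2.277 -2.162 -0.   ] F [-2.9  2.4  2.3] op 0.0160 gf 30.0 q [0.04 0.43 1.31 0.   1.39 0.09]
[[0.052, 0.999, -0.001], [0.999, -0.052, 0.001], [0.001, -0.001, -1.0]]
184 [0.0641 0.1071] 0.0344 [153 146 147]
196 [0.0641 0.1013] 0.0469 [81 78 80]
208 [0.0642 0.0992] 0.0675 [94 90 90]
220 [0.0643 0.1001] 0.0918 [88 84 86]
232 [0.0643 0.1   ] 0.1097 [86 83 84]
244 [0.0644 0.1034] 0.1319 [22 22 20]
256 [0.0645 0.1033] 0.1443 [29 24 26]
268 [0.0645 0.1035] 0.1555 [22 23 19]
```

Emit:
move_arm --deltas '[0, 0, 0, 0, 0, 0, 0.4, 0, 0, 0, 0, 0, 0, 0.4, 0, 0, -0.035, 0, 0, 0, 0.4, 0, 0, -0.07, 0, 0, 0, 0.5, -0.005, -0.04, -0.08, 0, 0, 0, 1, -0.015, -0.09, -0.08, 0, 0, 0, 1, -0.025, -0.14, -0.08, 0, 0, 0, 1, -0.033, -0.19, -0.08, 0, 0, 0, 1, -0.036, -0.235, -0.08, 0, 0, 0, 1, -0.036, -0.245, -0.08, 0, 0, 0, 1, -0.036, -0.245, -0.07, 0, 0, 0, 1, -0.036, -0.245, -0.065, 0, 0, 0, 1]'

```text
t: 8.5
tool_pos: [0.441, 0.0542, 0.1919]
orientation: [2.279, 2.163, -0.0]
force: [-0.0, 0.5, 0.1]
opening: 0.093
gripper_force: 0.0
```

```bash
python3 -c "
from h import *
go((.440,.0545,.107))"
```

```text
t 8.50 pos [0.441  0.0542 0.1919] rv [ 2.279  2.163 -0.   ] F [-0.   0.5  0.1] op 0.0930 gf 0.0 q [ 0.01 -0.28  1.95 -0.    1.48  0.06]
[[0.052, 0.999, -0.0], [0.999, -0.052, -0.0], [-0.0, -0.0, -1.0]]
delta [ 0.0003 -0.001   0.0849] [-0.0001  0.0001 -0.0001]
```

Emit:
move_arm --deltas '[0, -0.001, 0.03, 0, 0, 0, 1, 0, -0.001, 0.06, 0, 0, 0, 1, 0, -0.001, 0.08, 0, 0, 0, 1, 0, -0.001, 0.085, 0, 0, 0, 1, 0, -0.001, 0.085, 0, 0, 0, 0.4, 0, -0.001, 0.085, 0, 0, 0, 0.4, 0, -0.001, 0.085, 0, 0, 0, 0.4, 0, -0.001, 0.085, 0, 0, 0, 0.4, 0, -0.001, 0.075, 0, 0, 0, 0.4, 0, -0.001, 0.055, 0, 0, 0, 0.4, 0, -0.001, 0.03, 0, 0, 0, 0.4, 0, -0.001, 0.01, 0, 0, 0, 0.4]' --squeeze 25

```text
t: 10.0
tool_pos: [0.4393, 0.0543, 0.1841]
orientation: [2.278, 2.163, 0.001]
force: [0.5, 0.2, -2.9]
opening: 0.0527
gripper_force: 25.0
```

```bash
python3 -c "
from h import *
print(rk(0,-.147)); go((*rk(0,-.147),.182),(*rk(0,-.147),.118))"
```

```text
[ 0.60855944 -0.1632013 ]
t 10.00 pos [0.4393 0.0543 0.1841] rv [2.278e+00 2.163e+00 1.000e-03] F [ 0.5  0.2 -2.9] op 0.0527 gf 25.0 q [ 0.01 -0.29  1.97 -0.    1.46  0.06]
[[0.052, 0.999, 0.001], [0.999, -0.052, -0.0], [0.0, 0.001, -1.0]]
delta [-0.2084  0.1803  0.0022] [ 0.0007 -0.      0.    ]
delta [-0.2084  0.1803  0.0662] [ 0.0007 -0.      0.    ]
```

Emit:
move_arm --deltas '[-0.02, 0.015, -0.01, 0, 0, 0, 0.4, -0.05, 0.045, -0.01, 0, 0, 0, 0.4, -0.085, 0.075, -0.01, 0, 0, 0, 0.4, -0.12, 0.105, -0.01, 0, 0, 0, 0.4, -0.155, 0.135, 0, 0, 0, 0, 0.4, -0.185, 0.16, 0, 0, 0, 0, 0.4, -0.202, 0.175, 0, 0, 0, 0, 0.4, -0.208, 0.18, 0.01, 0, 0, 0, 0.4, -0.208, 0.18, 0.025, 0, 0, 0, 0.4, -0.208, 0.18, 0.04, 0, 0, 0, 0.4, -0.208, 0.18, 0.055, 0, 0, 0, 0.4, -0.208, 0.18, 0.06, 0, 0, 0, 0.4]'

```text
t: 11.5
tool_pos: [0.607, -0.1618, 0.121]
orientation: [-2.276, -2.162, 0.002]
force: [-8.5, 3.7, 16.9]
opening: 0.0527
gripper_force: 25.0
```

```bash
python3 -c "
from h import *
go((*rk(0,-.147),.117))"
```

```text
t 11.50 pos [ 0.607  -0.1618  0.121 ] rv [-2.276e+00 -2.162e+00  2.000e-03] F [-8.5  3.7 16.9] op 0.0527 gf 25.0 q [-0.34  0.28  1.52  0.    1.34 -0.29]
[[0.051, 0.999, -0.002], [0.999, -0.051, 0.001], [0.001, -0.003, -1.0]]
delta [-0.0013  0.0016  0.004 ] [-0.0025 -0.001   0.0006]
```

```bash
python3 -c "
from h import *
p,d,m,T=grab('wrist'); p2,d2,m2,T2=grab('scene'); a=p2[110:270,160:360]
cv2.imwrite('pics/c3.png',np.hstack([cv2.resize(p,(400,300)),cv2.resize(a,(375,300),interpolation=cv2.INTER_CUBIC)])[...,::-1])
st()"
```

```text
t 11.60 pos [ 0.6079 -0.1623  0.1222] rv [-2.278 -2.163  0.   ] F [-0.6  0.5 -2.5] op 0.0527 gf 25.0 q [-0.34  0.28  1.52  0.    1.35 -0.29]
[[0.052, 0.999, -0.001], [0.999, -0.052, 0.0], [0.0, -0.001, -1.0]]
```

View pics/c3.png

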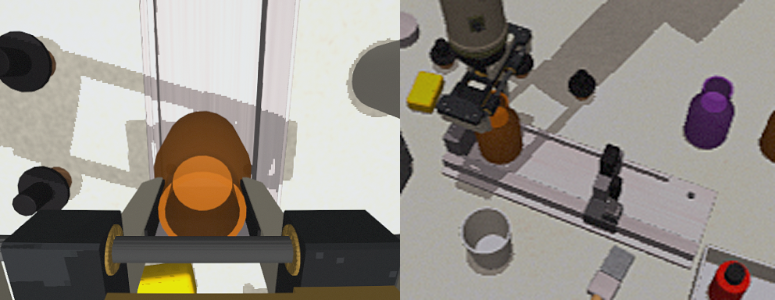

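The load was only inertial: the flask is hanging free in the lane, just above the floor. I'll lower it and release.

Emit:
move_arm --deltas '[0, 0, 0.002, 0, 0, 0, 0.4, 0, 0, 0.004, 0, 0, 0, 0.4, 0, 0, 0.0055, 0, 0, 0, 0.4, 0, 0, 0.0055, 0, 0, 0, 0.4, 0, 0, 0.0055, 0, 0, 0, 1, 0, 0, 0.0055, 0, 0, 0, 1, 0, 0, 0.0055, 0, 0, 0, 1, 0, 0, -0.02, 0, 0, 0, 1, 0, 0, -0.05, 0, 0, 0, 1, 0, 0, -0.08, 0, 0, 0, 1, 0.02, -0.02, -0.08, 0, 0, 0, 1, 0.05, -0.05, -0.08, 0, 0, 0, 1]'

```text
t: 13.1
tool_pos: [0.5609, -0.1104, 0.2029]
orientation: [2.279, 2.161, 0.001]
force: [-0.4, 0.0, 0.0]
opening: 0.0929
gripper_force: 0.0
```

```bash
python3 -c "
from h import *
go((.4325,.313,.2))
p,d,m,T=grab('scene'); W=cloud(d,m,T); print(circ(W,rk(0,-.147),.132,.15,.026,.06))
p,d,m,T=grab('top'); W=cloud(d,m,T); print(circ(W,rk(0,-.147),.132,.15,.026,.06), circ(W,(.4325,.313),.122,.14,.026,.06)); print(inr(circ(W,rk(0,-.147),.132,.15,.026,.06)))"
```

```text
t 13.10 pos [ 0.5609 -0.1104  0.2029] rv [2.279e+00 2.161e+00 1.000e-03] F [-0.4  0.   0. ] op 0.0929 gf 0.0 q [-0.28  0.07  1.61  0.    1.47 -0.23]
[[0.053, 0.999, 0.001], [0.999, -0.053, -0.0], [-0.0, 0.001, -1.0]]
delta [ 0.4159 -0.1507  0.0027] [ 0.001   0.0002 -0.0012]
[ 6.108e-01 -1.636e-01  2.810e-02  1.280e+02  1.421e-01]
[ 0.  0.  0.  0. nan] [4.321e-01 3.140e-01 2.660e-02 1.200e+02 1.311e-01]
[-0.6162 -0.0157]
  return _methods._mean(a, axis=axis, dtype=dtype,
  ret = ret.dtype.type(ret / rcount)
```

Emit:
move_arm --deltas '[0.03, -0.01, 0, 0, 0, 0, 1, 0.08, -0.03, 0, 0, 0, 0, 1, 0.13, -0.05, 0, 0, 0, 0, 1, 0.18, -0.07, 0, 0, 0, 0, 1, 0.23, -0.09, 0, 0, 0, 0, 1, 0.28, -0.11, 0, 0, 0, 0, 1, 0.33, -0.13, 0, 0, 0, 0, 1, 0.38, -0.145, 0, 0, 0, 0, 1, 0.41, -0.15, 0, 0, 0, 0, 1, 0.416, -0.151, 0, 0, 0, 0, 1, 0.416, -0.151, 0.005, 0, 0, 0, 1, 0.416, -0.151, 0.005, 0, 0, 0, 1]'

```text
t: 14.7
tool_pos: [0.4318, 0.3117, 0.1968]
orientation: [2.28, 2.161, -0.002]
force: [0.5, -0.6, -0.1]
opening: 0.0928
gripper_force: 0.0
```

```bash
python3 -c "
from h import *
go((.4323,.3135,.107))"
```

```text
t 14.70 pos [0.4318 0.3117 0.1968] rv [ 2.280e+00  2.161e+00 -2.000e-03] F [ 0.5 -0.6 -0.1] op 0.0928 gf 0.0 q [ 0.53 -0.03  1.72 -0.    1.46  0.58]
[[0.053, 0.999, -0.001], [0.999, -0.053, -0.001], [-0.001, -0.001, -1.0]]
delta [0.0019 0.0005 0.0898] [-0.0009  0.001  -0.0014]
```

Emit:
move_arm --deltas '[0.002, 0, 0.03, 0, 0, 0, 1, 0.002, 0, 0.06, 0, 0, 0, 1, 0.002, 0, 0.085, 0, 0, 0, 1, 0.002, 0, 0.09, 0, 0, 0, 1, 0.002, 0, 0.09, 0, 0, 0, 0.4, 0.002, 0, 0.09, 0, 0, 0, 0.4, 0.002, 0, 0.09, 0, 0, 0, 0.4, 0.002, 0, 0.09, 0, 0, 0, 0.4, 0.002, 0, 0.075, 0, 0, 0, 0.4, 0.002, 0, 0.04, 0, 0, 0, 0.4, 0.002, 0, 0.0, 0, 0, 0, 0.4, 0.002, 0, -0.03, 0, 0, 0, 0.4]' --squeeze 25

```text
t: 16.2
tool_pos: [0.4321, 0.3153, 0.2306]
orientation: [2.278, 2.163, 0.003]
force: [0.2, 0.4, -2.2]
opening: 0.053
gripper_force: 25.0
```

```bash
python3 -c "
from h import *
print(rk(0,-.062)); go((*rk(0,-.062),.2), (*rk(0,-.062),.117))"
```

```text
[ 0.61297745 -0.07831619]
t 16.20 pos [0.4321 0.3153 0.2306] rv [2.278 2.163 0.003] F [ 0.2  0.4 -2.2] op 0.0530 gf 25.0 q [ 0.53 -0.05  1.67  0.    1.52  0.59]
[[0.052, 0.999, 0.002], [0.999, -0.052, 0.001], [0.001, 0.002, -1.0]]
delta [-0.3838  0.201   0.0305] [ 0.0017 -0.0012  0.0002]
delta [-0.3839  0.2009  0.1135] [ 0.0017 -0.0012  0.0002]
```

Emit:
move_arm --deltas '[0, 0.0, -0.025, 0, 0, 0, 0.4, -0.01, 0.005, -0.035, 0, 0, 0, 0.4, -0.04, 0.02, -0.035, 0, 0, 0, 0.4, -0.08, 0.042, -0.035, 0, 0, 0, 0.4, -0.125, 0.065, -0.035, 0, 0, 0, 0.4, -0.17, 0.09, -0.035, 0, 0, 0, 0.4, -0.215, 0.113, -0.035, 0, 0, 0, 0.4, -0.26, 0.137, -0.035, 0, 0, 0, 0.4, -0.305, 0.16, -0.03, 0, 0, 0, 0.4, -0.345, 0.18, -0.02, 0, 0, 0, 0.4, -0.372, 0.195, 0, 0, 0, 0, 0.4, -0.382, 0.2, 0.015, 0, 0, 0, 0.4]'

```text
t: 17.7
tool_pos: [0.6111, -0.0791, 0.2107]
orientation: [-2.28, -2.159, 0.003]
force: [-0.2, -0.1, -2.3]
opening: 0.0526
gripper_force: 25.0
```

```bash
python3 -c "
from h import *
p,d,m,T=grab('wrist');W=cloud(d,m,T)
go((*rk(0,-.062),.122), (*rk(0,-.062),.117))"
```

```text
t 17.75 pos [ 0.6103 -0.0791  0.2083] rv [-2.278 -2.158  0.005] F [-1.9 -0.7 -3.2] op 0.0530 gf 25.0 q [-0.21  0.19  1.46 -0.    1.5  -0.16]
[[0.054, 0.999, -0.005], [0.999, -0.054, 0.0], [0.0, -0.005, -1.0]]
delta [0.0009 0.0031 0.0863] [-0.0051 -0.0002 -0.0021]
delta [0.0009 0.0031 0.0913] [-0.0051 -0.0002 -0.0021]
```

Emit:
move_arm --deltas '[0.002, 0.001, 0.02, 0, 0, 0, 0.4, 0.002, 0.001, 0.045, 0, 0, 0, 0.4, 0.002, 0.001, 0.065, 0, 0, 0, 0.4, 0.002, 0.001, 0.08, 0, 0, 0, 0.4, 0.002, 0.001, 0.085, 0, 0, 0, 0.4, 0.002, 0.001, 0.088, 0, 0, 0, 0.4, 0.002, 0.001, 0.088, 0, 0, 0, 0.4]'

```text
t: 18.62
tool_pos: [0.6132, -0.075, 0.1253]
orientation: [2.278, 2.162, 0.001]
force: [-0.8, -0.1, -2.5]
opening: 0.0528
gripper_force: 25.0
```

```bash
python3 -c "
from h import *
go((*rk(0,-.062),.117))"
```

```text
t 18.62 pos [ 0.6132 -0.075   0.1253] rv [2.278e+00 2.162e+00 1.000e-03] F [-0.8 -0.1 -2.5] op 0.0528 gf 25.0 q [-0.2   0.25  1.55  0.    1.34 -0.15]
[[0.052, 0.999, 0.001], [0.999, -0.052, -0.0], [-0.0, 0.001, -1.0]]
delta [-0.0034 -0.      0.0083] [ 0.001   0.0001 -0.    ]
```

Emit:
move_arm --deltas '[0, 0, 0.004, 0, 0, 0, 0.4, 0, 0, 0.0075, 0, 0, 0, 0.4, 0, 0, 0.0085, 0, 0, 0, 0.4, 0, 0, 0.0085, 0, 0, 0, 0.4, 0, 0, 0.0085, 0, 0, 0, 1, 0, 0, 0.0085, 0, 0, 0, 1, 0, 0, 0.0085, 0, 0, 0, 1, 0, 0, -0.02, 0, 0, 0, 1, 0, 0, -0.06, 0, 0, 0, 1, 0, 0, -0.09, 0, 0, 0, 1, 0, -0.05, -0.09, 0, 0, 0, 1, 0, -0.1, -0.09, 0, 0, 0, 1]'

```text
t: 20.12
tool_pos: [0.512, -0.0697, 0.2145]
orientation: [-2.278, -2.163, 0.0]
force: [-1.3, -0.6, -0.2]
opening: 0.0933
gripper_force: 0.0
```

```bash
cat >> h.py <<'E'
def survey():
    p,d,m,T=grab('top'); W=cloud(d,m,T)
    def c(lab,p0,*a):
        r=circ(W,p0,*a); print(lab,r,'rack',inr(r))
    c('fA',rk(0,-.150),.137,.15,.026,.04); c('fB',rk(0,-.06),.137,.15,.026,.04)
    V=W[(np.abs(W[...,0]-.62)<.06)&(np.abs(W[...,1]-.01)<.12)&(W[...,2]>.108)&(W[...,2]<.125)]
    if len(V)>4: r=cv2.minAreaRect(V[:,:2].astype(np.float32)); print('tab',np.round(r,4) if 0 else r, inr(r[0]))
    for u in robot.recognise('top','stopper1')[:6]:
        x,y=np.round(u['uv']).astype(int)
        if u['confidence']>.3:
            w=W[max(y-3,0):y+4,x-3:x+4].reshape(-1,3); w=w[np.nanargmax(w[:,2])]; print('stopper',round(u['confidence'],2),x,y,np.round(w,3)); print(circ(W,w,.052,.075,.012,.04))
    return p,W
E
python3 -c "
from h import *
st(); p,W=survey(); save('t4.png',p)"
```

```text
t 20.12 pos [ 0.512  -0.0697  0.2145] rv [-2.278 -2.163  0.   ] F [-1.3 -0.6 -0.2] op 0.0933 gf 0.0 q [-0.23 -0.09  1.74 -0.    1.49 -0.18]
[[0.052, 0.999, -0.0], [0.999, -0.052, -0.0], [-0.0, -0.0, -1.0]]
fA [ 6.100e-01 -1.624e-01  2.640e-02  8.800e+01  1.420e-01] rack [ 0.0014 -0.1461]
fB [ 6.290e-01 -7.620e-02  2.170e-02  2.700e+01  1.419e-01] rack [ 0.0159 -0.0591]
tab ((0.6232618093490601, -0.0007494911551475525), (0.17145748436450958, 0.06777685880661011), 74.98844909667969) [0.0062 0.016 ]
```

View pics/t4.png

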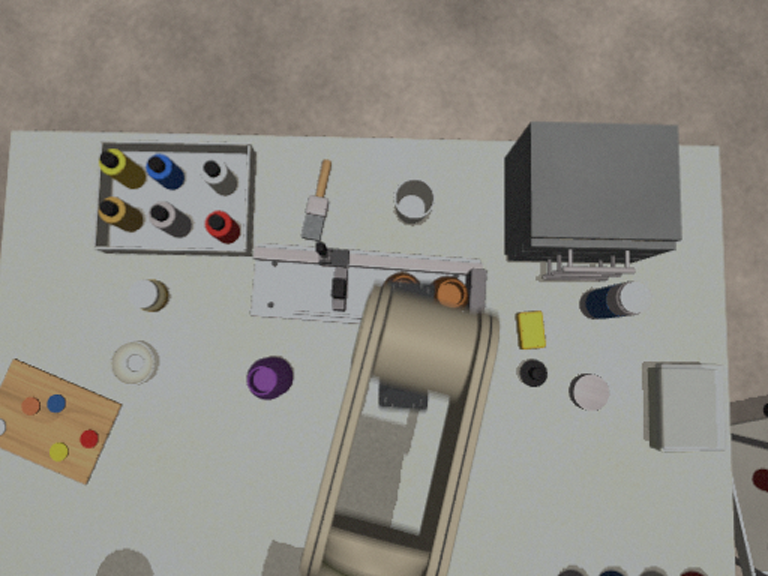

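The top view shows both amber flasks in the lane at about (403,283) and (450,292), the lever standing, and the tab at (339,288). Next I'll pinch the tab.

```bash
python3 -c "
from h import *
go((*rk(0,.057),.2),(*rk(0,.057),.102))"
```

```text
t 20.23 pos [ 0.508  -0.069   0.2124] rv [-2.275 -2.16   0.005] F [ 0.5 -0.2 -0. ] op 0.0929 gf 0.0 q [-0.23 -0.09  1.75 -0.    1.49 -0.18]
[[0.052, 0.999, -0.005], [0.999, -0.052, 0.001], [0.001, -0.005, -1.0]]
delta [0.1151 0.1054 0.0119] [-0.0053 -0.0008 -0.0002]
delta [0.1151 0.1059 0.1099] [-0.0053 -0.0008 -0.0002]
```

Emit:
move_arm --deltas '[0.03, 0.03, 0.0, 0, 0, 0, 0.7, 0.06, 0.06, 0.0, 0, 0, 0, 0.7, 0.09, 0.085, 0, 0, 0, 0, 0.7, 0.11, 0.1, 0.0, 0, 0, 0, 0.65, 0.115, 0.105, 0.01, 0, 0, 0, 0.65, 0.115, 0.105, 0.01, 0, 0, 0, 0.65, 0.115, 0.105, 0.01, 0, 0, 0, 0.65]'

```text
t: 21.1
tool_pos: [0.6232, 0.0388, 0.2042]
orientation: [-2.279, -2.162, 0.001]
force: [0.4, 0.4, -0.4]
opening: 0.0605
gripper_force: 0.0
```

```bash
python3 -c "
from h import *
go((*rk(0,.057),.102))
p,d,m,T=grab('wrist');W=cloud(d,m,T)
V=W[(np.abs(W[...,0]-.62)<.06)&(np.abs(W[...,1]-.04)<.08)&(W[...,2]>.108)&(W[...,2]<.125)]
V=np.array([inr(v) for v in V]); print(len(V),np.percentile(V,[2,50,98],axis=0)if len(V) else 0)
V=W[(W[...,2]>.140)&(W[...,2]<.18)&(np.abs(W[...,0]-.685)<.03)]; V=np.array([[*inr(v),v[2]] for v in V]); print(len(V),np.percentile(V,[2,50,98],axis=0)if len(V) else 0)"
```

```text
t 21.10 pos [0.6232 0.0388 0.2042] rv [-2.279e+00 -2.162e+00  1.000e-03] F [ 0.4  0.4 -0.4] op 0.0605 gf 0.0 q [-0.02  0.21  1.45 -0.    1.49  0.03]
[[0.053, 0.999, -0.001], [0.999, -0.053, -0.0], [-0.0, -0.001, -1.0]]
delta [ 0.0015 -0.004   0.1023] [-0.0008  0.0003 -0.0008]
1471 [[-0.01866  0.05   ]
 [-0.0008   0.0628 ]
 [ 0.0562   0.0961 ]]
1007 [[0.0553     0.088312   0.14120353]
 [0.0615     0.097      0.16429991]
 [0.071888   0.1032     0.16655357]]
```

Emit:
move_arm --deltas '[0.001, -0.004, 0.03, 0, 0, 0, 0.65, 0.001, -0.004, 0.06, 0, 0, 0, 0.65, 0.001, -0.004, 0.085, 0, 0, 0, 0.65, 0.001, -0.004, 0.098, 0, 0, 0, 0.65, 0.001, -0.004, 0.102, 0, 0, 0, 0.65, 0.001, -0.004, 0.102, 0, 0, 0, 0.65, 0.001, -0.004, 0.102, 0, 0, 0, 0.2, 0.001, -0.004, 0.102, 0, 0, 0, 0.2, 0.001, -0.004, 0.102, 0, 0, 0, 0.2, 0.001, -0.004, 0.102, 0, 0, 0, 0.2]' --squeeze 30

```text
t: 22.4
tool_pos: [0.6182, 0.041, 0.1031]
orientation: [-2.276, -2.161, 0.004]
force: [-10.8, -0.4, 9.4]
opening: 0.0357
gripper_force: 30.0
```

```bash
python3 -c "
from h import *
st(); print(inr(robot.read_state()['tool_pos']))"
```

```text
t 22.40 pos [0.6182 0.041  0.1031] rv [-2.276 -2.161  0.004] F [-10.8  -0.4   9.4] op 0.0357 gf 30.0 q [-0.02  0.28  1.56 -0.    1.31  0.04]
[[0.052, 0.999, -0.004], [0.999, -0.052, 0.0], [-0.0, -0.004, -1.0]]
[-0.001   0.0575]
```

Emit:
move_arm --deltas '[-0.005, 0, 0, 0, 0, 0, 0.2, -0.013, 0, 0, 0, 0, 0, 0.2, -0.022, 0, 0, 0, 0, 0, 0.2, -0.031, 0, 0, 0, 0, 0, 0.2, -0.04, 0, 0, 0, 0, 0, 0.2, -0.048, 0, 0, 0, 0, 0, 0.2, -0.056, 0, 0, 0, 0, 0, 0.2, -0.063, 0, 0, 0, 0, 0, 0.2, -0.067, 0, 0, 0, 0, 0, 0.2, -0.071, 0, 0, 0, 0, 0, 0.2, -0.073, 0, 0, 0, 0, 0, 0.2]'

```text
t: 23.78
tool_pos: [0.6143, -0.0309, 0.1031]
orientation: [-2.275, -2.161, 0.002]
force: [-10.9, 6.2, 9.3]
opening: 0.0358
gripper_force: 30.0
```

Emit:
move_arm --deltas '[-0.002, 0, 0, 0, 0, 0, 0.2, -0.004, 0, 0, 0, 0, 0, 0.2, -0.006, 0, 0, 0, 0, 0, 0.2, -0.006, 0, 0, 0, 0, 0, 0.2]'

```text
t: 24.28
tool_pos: [0.614, -0.0367, 0.1031]
orientation: [-2.275, -2.161, 0.002]
force: [-10.7, 5.8, 9.6]
opening: 0.0359
gripper_force: 30.0
```

```bash
python3 -c "
from h import *
st(); print(inr(robot.read_state()['tool_pos']))"
```

```text
t 24.27 pos [ 0.614  -0.0367  0.1031] rv [-2.275e+00 -2.161e+00  2.000e-03] F [-10.7   5.8   9.6] op 0.0359 gf 30.0 q [-0.14  0.26  1.57  0.    1.31 -0.09]
[[0.051, 0.999, -0.004], [0.999, -0.051, 0.002], [0.002, -0.004, -1.0]]
[-0.0011 -0.0203]
```

Free length is about 0.163. I'll creep further and watch the force.

Emit:
move_arm --deltas '[-0.0015, 0, 0, 0, 0, 0, 0.2, -0.003, 0, 0, 0, 0, 0, 0.2, -0.003, 0, 0, 0, 0, 0, 0.2]'

```text
t: 24.65
tool_pos: [0.614, -0.0376, 0.1031]
orientation: [-2.273, -2.16, -0.001]
force: [-11.4, 14.8, 10.4]
opening: 0.0358
gripper_force: 30.0
```

Emit:
move_arm --deltas '[-0.001, 0, 0, 0, 0, 0, 0.2, -0.002, 0, 0, 0, 0, 0, 0.2, -0.002, 0, 0, 0, 0, 0, 0.2]'

```text
t: 25.02
tool_pos: [0.6139, -0.0378, 0.103]
orientation: [-2.271, -2.16, -0.004]
force: [-10.6, 21.4, 10.2]
opening: 0.0354
gripper_force: 30.0
```

Packed: the force rises with no further motion. I'll release the tab, rise, and look at the lever.

Emit:
move_arm --deltas '[0, 0, 0, 0, 0, 0, 0.6, 0, 0, 0, 0, 0, 0, 0.6, 0, 0, 0, 0, 0, 0, 0.6, 0, 0, -0.04, 0, 0, 0, 0.6, 0, 0, -0.08, 0, 0, 0, 0.6, 0, 0, -0.105, 0, 0, 0, 0.6, 0.0, 0.03, -0.105, 0, 0, 0, 0.45, 0, 0.055, -0.105, 0, 0, 0, 0.45, 0, 0.066, -0.105, 0, 0, 0, 0.45, 0, 0.066, -0.105, 0, 0, 0, 0.45, 0, 0.066, -0.105, 0, 0, 0, 0.45]'

```text
t: 26.4
tool_pos: [0.6807, -0.0464, 0.2074]
orientation: [-2.278, -2.162, 0.001]
force: [0.2, -0.7, 0.4]
opening: 0.042
gripper_force: 0.0
```

```bash
cat >> h.py <<'E'
def look():
    st(); print('rack',inr(robot.read_state()['tool_pos']))
    p,d,m,T=grab('wrist');W=cloud(d,m,T)
    D=W[...,:2]-O; X=np.dstack([D@ex,D@ey,W[...,2]]); X[np.isnan(X)]=9
    def b(lab,x0,x1,y0,y1,z0,z1):
        k=(X[...,0]>x0)&(X[...,0]<x1)&(X[...,1]>y0)&(X[...,1]<y1)&(X[...,2]>z0)&(X[...,2]<z1)
        V=X[k]; print(lab,len(V),np.round(np.percentile(V,[1,50,99],axis=0),4).tolist() if len(V)>3 else '')
    return p,X,b
E
python3 -c "
from h import *
p,X,b=look()
b('tab',-.03,.03,-.06,.05,.112,.12); b('levtop',.05,.08,-.06,.15,.158,.175);b('lev140',.05,.08,-.06,.15,.13,.15);b('lev110',.05,.08,-.06,.15,.1,.12);b('lev80',.05,.08,-.06,.15,.075,.09)
b('platetop',-.05,.05,-.08,.06,.069,.075)
save('w5.png',p,1)"
```

```text
t 26.40 pos [ 0.6807 -0.0464  0.2074] rv [-2.278e+00 -2.162e+00  1.000e-03] F [ 0.2 -0.7  0.4] op 0.0420 gf 0.0 q [-0.14  0.36  1.26  0.    1.52 -0.09]
[[0.052, 0.999, -0.001], [0.999, -0.052, 0.0], [0.0, -0.001, -1.0]]
rack [ 0.066  -0.0266]
tab 1495 [[-0.0181, -0.0517, 0.1125], [0.0001, -0.0184, 0.1164], [0.0186, -0.0061, 0.1192]]
levtop 735 [[0.0554, 0.0092, 0.1585], [0.0646, 0.0177, 0.165], [0.0732, 0.0247, 0.1667]]
lev140 83 [[0.0563, 0.0211, 0.1301], [0.0651, 0.0242, 0.1416], [0.0726, 0.0247, 0.1495]]
lev110 1 
lev80 34 [[0.0567, 0.0188, 0.0759], [0.0641, 0.0212, 0.0805], [0.0715, 0.0214, 0.0895]]
platetop 1172 [[-0.0383, -0.0607, 0.0695], [0.0243, -0.0169, 0.0726], [0.0421, -0.0062, 0.0746]]
```

View pics/w5.png

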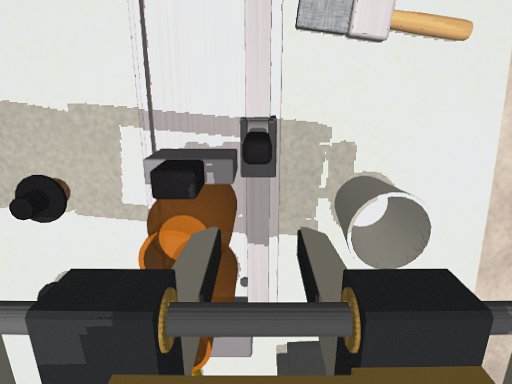

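Emit:
move_arm --deltas '[0.02, -0.001, 0, 0, 0, 0, 0.45, 0.04, -0.001, 0, 0, 0, 0, 0.45, 0.0445, -0.001, 0.01, 0, 0, 0, 0.45, 0.0445, -0.001, 0.035, 0, 0, 0, 0.45, 0.0445, -0.001, 0.06, 0, 0, 0, 0.45, 0.0445, -0.001, 0.076, 0, 0, 0, 0.45, 0.0445, -0.001, 0.077, 0, 0, 0, 0.45, 0.0445, -0.001, 0.077, 0, 0, 0, 0.45, 0.0445, -0.001, 0.077, 0, 0, 0, 0, 0.0445, -0.001, 0.077, 0, 0, 0, 0, 0.0445, -0.001, 0.077, 0, 0, 0, 0, 0.0445, -0.001, 0.077, 0, 0, 0, 0]' --squeeze 40

```text
t: 27.95
tool_pos: [0.6821, -0.0019, 0.1312]
orientation: [-2.278, -2.162, 0.001]
force: [-5.3, -0.5, 5.7]
opening: 0.016
gripper_force: 40.0
```

```bash
python3 -c "
from h import *
p,X,b=look(); b('platetop',-.05,.05,-.08,.06,.069,.075)
r=.0795; 
for a,k in zip([1.45,1.3,1.15,1.0,.85,.7,.55,.45,.35,.28,.24],[1,2,3,3,3,3,2,1,0,0,0]):
    R=r-.001*k; print(round(a,2),np.round([.015+R*np.cos(a), .058+R*np.sin(a)-.008],4))"
```

```text
t 27.95 pos [ 0.6821 -0.0019  0.1312] rv [-2.278e+00 -2.162e+00  1.000e-03] F [-5.3 -0.5  5.7] op 0.0160 gf 40.0 q [-0.08  0.41  1.34 -0.    1.39 -0.03]
[[0.052, 0.999, -0.001], [0.999, -0.052, -0.0], [-0.0, -0.001, -1.0]]
rack [0.0651 0.0179]
platetop 1192 [[-0.0386, -0.0268, 0.0692], [-0.0045, -0.0107, 0.0723], [0.0303, -0.0052, 0.0745]]
1.45 [0.0245 0.1279]
1.3 [0.0357 0.1247]
1.15 [0.0462 0.1198]
1.0 [0.0563 0.1144]
0.85 [0.0655 0.1075]
0.7 [0.0735 0.0993]
0.55 [0.0811 0.0905]
0.45 [0.0857 0.0841]
0.35 [0.0897 0.0773]
0.28 [0.0914 0.072 ]
0.24 [0.0922 0.0689]
```

Emit:
move_arm --deltas '[0.0065, 0, 0.002, 0, 0, 0, 0, 0.018, 0, 0.0055, 0, 0, 0, 0, 0.0285, 0, 0.0105, 0, 0, 0, 0, 0.0385, 0, 0.016, 0, 0, 0, 0, 0.0475, 0, 0.0225, 0, 0, 0, 0, 0.0555, 0, 0.031, 0, 0, 0, 0, 0.063, 0, 0.0395, 0, 0, 0, 0, 0.068, 0, 0.046, 0, 0, 0, 0, 0.072, 0, 0.053, 0, 0, 0, 0, 0.0735, 0, 0.058, 0, 0, 0, 0, 0.0745, 0, 0.0615, 0, 0, 0, 0, 0.0745, 0, 0.0615, 0, 0, 0, 0]'

```text
t: 29.5
tool_pos: [0.6869, 0.0782, 0.0723]
orientation: [-2.273, -2.164, -0.009]
force: [-11.0, 20.6, 18.3]
opening: 0.0149
gripper_force: 40.0
```

```bash
python3 -c "
from h import *
p,X,b=look(); b('platetop',-.05,.05,-.08,.06,.069,.075);b('lev',.05,.08,-.06,.2,.075,.12)"
```

```text
t 29.50 pos [0.6869 0.0782 0.0723] rv [-2.273 -2.164 -0.009] F [-11.   20.6  18.3] op 0.0149 gf 40.0 q [0.04 0.48 1.36 0.01 1.3  0.08]
[[0.049, 0.999, 0.002], [0.999, -0.049, 0.006], [0.006, 0.002, -1.0]]
rack [0.0657 0.0981]
platetop 0 
lev 2233 [[0.0503, 0.0335, 0.0757], [0.0641, 0.1063, 0.1017], [0.0796, 0.1073, 0.1195]]
```

Emit:
move_arm --deltas '[0, 0, 0, 0, 0, 0, 0.4, 0, 0, 0, 0, 0, 0, 0.4, 0, 0, -0.04, 0, 0, 0, 0.4, 0, 0, -0.08, 0, 0, 0, 0.4, -0.03, 0, -0.13, 0, 0, 0, 0.4, -0.08, 0, -0.13, 0, 0, 0, 0.4, -0.12, 0, -0.13, 0, 0, 0, 0.4, -0.12, 0, -0.13, 0, 0, 0, 0.4, -0.12, 0, -0.13, 0, 0, 0, 0.4]'

```text
t: 30.68
tool_pos: [0.6802, -0.0474, 0.1988]
orientation: [-2.279, -2.161, -0.0]
force: [0.2, 0.8, 0.1]
opening: 0.037
gripper_force: 0.0
```

```bash
python3 -c "
from h import *
p,X,b=look(); b('tab',-.03,.03,-.03,.05,.112,.12);b('platetop',-.05,.05,-.08,.06,.069,.075);b('lev',.055,.075,.04,.2,.06,.13)
for y in (.05,.07,.09,.11): b('lev%.2f'%y,.06,.07,y,y+.01,.05,.13)
save('w6.png',p,1)"
```

```text
t 30.68 pos [ 0.6802 -0.0474  0.1988] rv [-2.279 -2.161 -0.   ] F [0.2 0.8 0.1] op 0.0370 gf 0.0 q [-0.14  0.37  1.27  0.    1.51 -0.09]
[[0.053, 0.999, -0.0], [0.999, -0.053, 0.0], [0.0, -0.0, -1.0]]
rack [ 0.0655 -0.0277]
tab 1475 [[-0.0181, -0.0256, 0.1125], [-0.0007, -0.0124, 0.1165], [0.016, -0.0016, 0.1182]]
platetop 1260 [[-0.0382, -0.0645, 0.0693], [0.0243, -0.0124, 0.0725], [0.0417, -0.0015, 0.0742]]
lev 2113 [[0.0554, 0.0414, 0.0849], [0.0641, 0.0725, 0.1142], [0.073, 0.1028, 0.1298]]
lev0.05 194 [[0.0601, 0.0506, 0.0929], [0.0646, 0.0553, 0.0975], [0.0699, 0.0598, 0.1035]]
lev0.07 253 [[0.0601, 0.07, 0.1118], [0.0647, 0.0754, 0.1173], [0.0697, 0.0799, 0.1219]]
lev0.09 15 [[0.0604, 0.0903, 0.1276], [0.0672, 0.0995, 0.1294], [0.0697, 0.1, 0.13]]
lev0.11 0
```

View pics/w6.png

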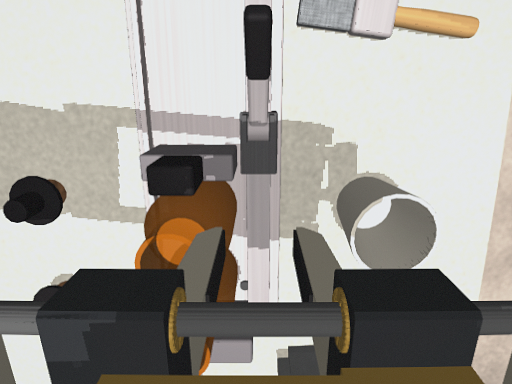

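The lever slipped from the pads and stands at about 45°, and the stop has crept back about 4.7 mm. I'll regrip firmly and push along the lever towards its hinge to repack.

Emit:
move_arm --deltas '[0.04, 0, 0, 0, 0, 0, 0.45, 0.08, 0, 0, 0, 0, 0, 0.45, 0.104, 0, 0.02, 0, 0, 0, 0.45, 0.104, 0, 0.05, 0, 0, 0, 0.45, 0.104, 0, 0.08, 0, 0, 0, 0.45, 0.104, 0, 0.092, 0, 0, 0, 0.45, 0.104, 0, 0.092, 0, 0, 0, 0.45, 0.104, 0, 0.092, 0, 0, 0, 0, 0.104, 0, 0.092, 0, 0, 0, 0, 0.104, 0, 0.092, 0, 0, 0, 0, 0.104, 0, 0.092, 0, 0, 0, 0]' --squeeze 60

```text
t: 32.1
tool_pos: [0.6851, 0.0568, 0.1078]
orientation: [-2.277, -2.162, 0.001]
force: [-5.9, 1.8, 4.6]
opening: 0.0154
gripper_force: 60.2
```

Emit:
move_arm --deltas '[-0.001, 0, 0.001, 0, 0, 0, 0, -0.002, 0, 0.002, 0, 0, 0, 0, -0.003, 0, 0.003, 0, 0, 0, 0, -0.003, 0, 0.003, 0, 0, 0, 0]'

```text
t: 32.6
tool_pos: [0.6853, 0.0569, 0.1075]
orientation: [-2.275, -2.163, -0.005]
force: [-12.0, 10.9, 17.3]
opening: 0.0157
gripper_force: 59.9
```

```bash
python3 -c "
from h import *
p,X,b=look(); b('platetop',-.05,.05,-.03,.03,.069,.075); b('tab',-.03,.03,-.04,.05,.112,.12);b('lev',.055,.075,.04,.2,.06,.15)"
```

```text
t 32.60 pos [0.6853 0.0569 0.1075] rv [-2.275 -2.163 -0.005] F [-12.   10.9  17.3] op 0.0157 gf 59.9 q [0.01 0.44 1.34 0.   1.36 0.06]
[[0.05, 0.999, 0.0], [0.999, -0.05, 0.004], [0.004, 0.0, -1.0]]
rack [0.0652 0.0768]
platetop 0 
tab 0 
lev 3271 [[0.0554, 0.042, 0.0847], [0.0645, 0.0854, 0.1261], [0.0747, 0.1044, 0.1491]]
```

Emit:
move_arm --deltas '[0, 0, 0, 0, 0, 0, 0.4, 0, 0, 0, 0, 0, 0, 0.45, 0, 0, -0.04, 0, 0, 0, 0.5, 0, 0, -0.08, 0, 0, 0, 0.6, -0.03, -0.02, -0.09, 0, 0, 0, 0.65, -0.065, -0.045, -0.09, 0, 0, 0, 0.65, -0.088, -0.064, -0.09, 0, 0, 0, 0.65, -0.088, -0.064, -0.06, 0, 0, 0, 0.65, -0.088, -0.064, -0.03, 0, 0, 0, 0.65, -0.088, -0.064, -0.005, 0, 0, 0, 0.65, -0.088, -0.064, 0.002, 0, 0, 0, 0.65, -0.088, -0.064, 0.002, 0, 0, 0, 0.65]'

```text
t: 34.15
tool_pos: [0.617, -0.0313, 0.1021]
orientation: [-2.279, -2.162, 0.001]
force: [0.3, -0.4, 0.7]
opening: 0.0606
gripper_force: 0.0
```

Emit:
move_arm --deltas '[0, 0, 0, 0, 0, 0, 0.2, 0, 0, 0, 0, 0, 0, 0.2, 0, 0, 0, 0, 0, 0, 0.2, 0, 0, 0, 0, 0, 0, 0.2]'

```text
t: 34.65
tool_pos: [0.6142, -0.031, 0.1026]
orientation: [-2.275, -2.16, 0.007]
force: [-17.4, 0.5, 12.6]
opening: 0.0356
gripper_force: 60.0
```

```bash
python3 -c "
from h import *
p,X,b=look(); b('lev',.055,.075,.04,.2,.06,.15)
for y in (.05,.07,.085): b('lev%.2f'%y,.06,.07,y,y+.01,.05,.14)"
```

```text
t 34.65 pos [ 0.6142 -0.031   0.1026] rv [-2.275 -2.16   0.007] F [-17.4   0.5  12.6] op 0.0356 gf 60.0 q [-0.13  0.27  1.57 -0.    1.31 -0.08]
[[0.052, 0.999, -0.006], [0.999, -0.052, 0.0], [-0.0, -0.006, -1.0]]
rack [-0.0013 -0.0147]
lev 6857 [[0.0551, 0.0411, 0.0819], [0.0612, 0.0772, 0.1153], [0.0719, 0.0957, 0.132]]
lev0.05 407 [[0.0602, 0.0502, 0.0918], [0.0651, 0.0553, 0.0964], [0.0699, 0.0597, 0.1008]]
lev0.07 654 [[0.0602, 0.0703, 0.1112], [0.0649, 0.0753, 0.1159], [0.0698, 0.0799, 0.1206]]
lev0.09 937 [[0.0601, 0.0851, 0.1237], [0.0649, 0.0903, 0.1285], [0.0699, 0.0949, 0.1326]]
```

Lever stays at 45°. Now I'll push the tab in −y and watch the force.

Emit:
move_arm --deltas '[-0.001, 0, 0, 0, 0, 0, 0.2, -0.002, 0, 0, 0, 0, 0, 0.2, -0.003, 0, 0, 0, 0, 0, 0.2, -0.003, 0, 0, 0, 0, 0, 0.2]'

```text
t: 35.2
tool_pos: [0.6142, -0.0311, 0.1026]
orientation: [-2.272, -2.159, 0.002]
force: [-16.8, 12.2, 13.5]
opening: 0.0352
gripper_force: 60.0
```

Emit:
move_arm --deltas '[-0.001, 0, 0, 0, 0, 0, 0.2, -0.002, 0, 0, 0, 0, 0, 0.2, -0.002, 0, 0, 0, 0, 0, 0.2]'

```text
t: 35.58
tool_pos: [0.6141, -0.0313, 0.1026]
orientation: [-2.27, -2.159, -0.0]
force: [-16.4, 19.3, 12.0]
opening: 0.036
gripper_force: 60.0
```

Emit:
move_arm --deltas '[-0.002, 0, 0, 0, 0, 0, 0.2, -0.004, 0, 0, 0, 0, 0, 0.2, -0.004, 0, 0, 0, 0, 0, 0.2]'

```text
t: 35.95
tool_pos: [0.6141, -0.032, 0.1025]
orientation: [-2.266, -2.158, -0.006]
force: [-15.3, 33.0, 13.2]
opening: 0.0354
gripper_force: 60.0
```

Emit:
move_arm --deltas '[0.006, 0, 0, 0, 0, 0, 0.2, 0.006, 0, 0, 0, 0, 0, 0.65, 0.006, 0, 0, 0, 0, 0, 0.65, 0.006, 0, -0.04, 0, 0, 0, 0.6, 0.01, 0.005, -0.08, 0, 0, 0, 0.5, 0.04, 0.03, -0.085, 0, 0, 0, 0.45, 0.08, 0.055, -0.085, 0, 0, 0, 0.45, 0.1, 0.066, -0.085, 0, 0, 0, 0.45, 0.1, 0.066, -0.06, 0, 0, 0, 0.45, 0.1, 0.066, -0.03, 0, 0, 0, 0.45, 0.1, 0.066, -0.008, 0, 0, 0, 0.45, 0.1, 0.066, -0.005, 0, 0, 0, 0.45]'

```text
t: 37.45
tool_pos: [0.6864, 0.0561, 0.1048]
orientation: [-2.277, -2.161, 0.004]
force: [-0.1, 0.9, -0.0]
opening: 0.0413
gripper_force: 0.0
```

```bash
python3 -c "
from h import *
p,X,b=look()"
```

```text
t 37.45 pos [0.6864 0.0561 0.1048] rv [-2.277 -2.161  0.004] F [-0.1  0.9 -0. ] op 0.0413 gf 0.0 q [ 0.01  0.45  1.34 -0.    1.36  0.06]
[[0.052, 0.999, -0.004], [0.999, -0.052, -0.0], [-0.0, -0.004, -1.0]]
rack [0.0663 0.0761]
```

Emit:
move_arm --deltas '[0, 0, -0.002, 0, 0, 0, 0, 0, 0, -0.002, 0, 0, 0, 0, 0, 0, -0.002, 0, 0, 0, 0, 0, 0, -0.002, 0, 0, 0, 0, -0.005, 0, -0.0065, 0, 0, 0, 0, -0.01, 0, -0.0105, 0, 0, 0, 0, -0.015, 0, -0.0135, 0, 0, 0, 0, -0.02, 0, -0.0165, 0, 0, 0, 0, -0.024, 0, -0.0185, 0, 0, 0, 0, -0.028, 0, -0.02, 0, 0, 0, 0, -0.028, 0, -0.02, 0, 0, 0, 0]'

```text
t: 38.88
tool_pos: [0.684, 0.0307, 0.1274]
orientation: [-2.273, -2.16, 0.002]
force: [-12.1, 6.7, 6.2]
opening: 0.0149
gripper_force: 60.0
```

Emit:
move_arm --deltas '[0, 0, 0, 0, 0, 0, 0.45, 0, 0, 0, 0, 0, 0, 0.45, 0, 0, -0.04, 0, 0, 0, 0.45, -0.01, 0, -0.075, 0, 0, 0, 0.5, -0.04, -0.03, -0.08, 0, 0, 0, 0.65, -0.065, -0.066, -0.08, 0, 0, 0, 0.65, -0.065, -0.066, -0.08, 0, 0, 0, 0.65, -0.065, -0.066, -0.08, 0, 0, 0, 0.65]'

```text
t: 39.88
tool_pos: [0.6177, -0.0331, 0.208]
orientation: [2.278, 2.161, 0.002]
force: [0.9, -0.1, -0.1]
opening: 0.0603
gripper_force: 0.0
```

```bash
python3 -c "
from h import *
p,X,b=look();b('tab',-.03,.03,-.03,.05,.112,.12); b('platetop',-.05,.05,-.03,.03,.069,.075);
for z in (.09,.11,.13,.15): b('lev%.2f'%z,.058,.072,-.03,.2,z,z+.01)"
```

```text
t 39.88 pos [ 0.6177 -0.0331  0.208 ] rv [2.278e+00 2.161e+00 2.000e-03] F [ 0.9 -0.1 -0.1] op 0.0603 gf 0.0 q [-0.14  0.19  1.46  0.    1.49 -0.08]
[[0.052, 0.999, 0.002], [0.999, -0.052, 0.0], [0.0, 0.002, -1.0]]
rack [ 0.0023 -0.0166]
tab 1318 [[-0.0194, -0.0246, 0.1129], [-0.0015, -0.0125, 0.1165], [0.0157, -0.0018, 0.1182]]
platetop 1234 [[-0.0392, -0.0257, 0.0701], [0.0199, -0.012, 0.0725], [0.0415, -0.0018, 0.0742]]
lev0.09 103 [[0.0581, 0.0316, 0.0901], [0.0641, 0.0346, 0.0953], [0.0712, 0.0374, 0.0999]]
lev0.11 82 [[0.0584, 0.0439, 0.1129], [0.0647, 0.0457, 0.1171], [0.0718, 0.048, 0.1197]]
lev0.13 181 [[0.0581, 0.0533, 0.1301], [0.0645, 0.0568, 0.1352], [0.0718, 0.0601, 0.1399]]
lev0.15 351 [[0.0582, 0.0657, 0.1501], [0.0646, 0.0703, 0.1516], [0.0716, 0.0762, 0.1538]]
```

Lever is at q≈0.76 and holding. I'll push the tab again.

Emit:
move_arm --deltas '[0.001, -0.002, 0.03, 0, 0, 0, 0.65, 0.001, -0.002, 0.07, 0, 0, 0, 0.65, 0.001, -0.002, 0.1, 0, 0, 0, 0.65, 0.001, -0.002, 0.105, 0, 0, 0, 0.65, 0.001, -0.002, 0.105, 0, 0, 0, 0.65, 0.001, -0.002, 0.105, 0, 0, 0, 0.2, 0.001, -0.002, 0.105, 0, 0, 0, 0.2, 0.001, -0.002, 0.105, 0, 0, 0, 0.2, -0.001, -0.002, 0.105, 0, 0, 0, 0.2, -0.003, -0.002, 0.105, 0, 0, 0, 0.2, -0.004, -0.002, 0.105, 0, 0, 0, 0.2, -0.004, -0.002, 0.105, 0, 0, 0, 0.2]'

```text
t: 41.42
tool_pos: [0.6141, -0.0323, 0.1029]
orientation: [-2.272, -2.161, -0.006]
force: [-5.1, 19.1, 8.2]
opening: 0.0356
gripper_force: 60.0
```

Emit:
move_arm --deltas '[-0.002, 0, 0, 0, 0, 0, 0.2, -0.004, 0, 0, 0, 0, 0, 0.2, -0.005, 0, 0, 0, 0, 0, 0.2, -0.005, 0, 0, 0, 0, 0, 0.2]'

```text
t: 41.92
tool_pos: [0.6139, -0.0353, 0.1029]
orientation: [-2.27, -2.161, -0.008]
force: [-6.9, 26.3, 8.5]
opening: 0.0358
gripper_force: 60.0
```

Emit:
move_arm --deltas '[-0.001, 0, 0, 0, 0, 0, 0.2, -0.002, 0, 0, 0, 0, 0, 0.2, -0.002, 0, 0, 0, 0, 0, 0.2]'

```text
t: 42.3
tool_pos: [0.6138, -0.0367, 0.1029]
orientation: [-2.269, -2.161, -0.009]
force: [-6.9, 29.5, 8.0]
opening: 0.036
gripper_force: 60.1
```

Emit:
move_arm --deltas '[-0.001, 0, 0, 0, 0, 0, 0.2, -0.0015, 0, 0, 0, 0, 0, 0.2, -0.0015, 0, 0, 0, 0, 0, 0.2]'

```text
t: 42.68
tool_pos: [0.6138, -0.0371, 0.1029]
orientation: [-2.268, -2.16, -0.011]
force: [-6.2, 33.7, 8.7]
opening: 0.0352
gripper_force: 60.0
```

Emit:
move_arm --deltas '[0.006, 0, 0, 0, 0, 0, 0.2, 0.006, 0, 0, 0, 0, 0, 0.65, 0.006, 0, 0, 0, 0, 0, 0.65, 0.006, 0, -0.04, 0, 0, 0, 0.65, 0.006, 0, -0.08, 0, 0, 0, 0.65, 0.006, 0.02, -0.105, 0, 0, 0, 0.45, 0.006, 0.055, -0.105, 0, 0, 0, 0.45, 0.006, 0.066, -0.105, 0, 0, 0, 0.45, 0.006, 0.066, -0.105, 0, 0, 0, 0.45]'

```text
t: 43.8
tool_pos: [0.6802, -0.0432, 0.206]
orientation: [-2.278, -2.161, 0.002]
force: [-0.7, 0.3, -0.3]
opening: 0.0419
gripper_force: 0.0
```

```bash
python3 -c "
from h import *
p,X,b=look();b('tab',-.03,.03,-.03,.05,.112,.12); b('platetop',-.05,.05,-.03,.03,.069,.075);
for z in (.09,.11,.13,.15): b('lev%.2f'%z,.058,.072,-.03,.2,z,z+.01)"
```

```text
t 43.80 pos [ 0.6802 -0.0432  0.206 ] rv [-2.278e+00 -2.161e+00  2.000e-03] F [-0.7  0.3 -0.3] op 0.0419 gf 0.0 q [-0.14  0.36  1.26 -0.    1.52 -0.09]
[[0.052, 0.999, -0.002], [0.999, -0.052, 0.0], [0.0, -0.002, -1.0]]
rack [ 0.0653 -0.0234]
tab 1336 [[-0.0181, -0.0292, 0.1129], [-0.0006, -0.0169, 0.1165], [0.0161, -0.0061, 0.1181]]
platetop 1100 [[-0.0382, -0.0296, 0.0693], [0.023, -0.0153, 0.0724], [0.042, -0.0059, 0.0743]]
lev0.09 98 [[0.0586, 0.0258, 0.0904], [0.065, 0.0295, 0.0955], [0.0714, 0.0322, 0.0997]]
lev0.11 80 [[0.0585, 0.0376, 0.1101], [0.065, 0.0396, 0.1172], [0.0715, 0.042, 0.1199]]
lev0.13 180 [[0.0583, 0.0465, 0.1302], [0.065, 0.0499, 0.1351], [0.0717, 0.0532, 0.1399]]
lev0.15 466 [[0.0584, 0.0587, 0.1501], [0.065, 0.0644, 0.1523], [0.0717, 0.0719, 0.1548]]
```

The stop is packed again (plate back at −0.0059) and held with about 26 N. I'll push the lever down from above with closed fingers.

Emit:
move_arm --deltas '[0.01, 0.0005, 0.0, 0, 0, 0, 0, 0.03, 0.0005, 0.02, 0, 0, 0, 0, 0.048, 0.0005, 0.046, 0, 0, 0, 0, 0.0615, 0.0005, 0.054, 0, 0, 0, 0, 0.0735, 0.0005, 0.06, 0, 0, 0, 0, 0.0845, 0.0005, 0.067, 0, 0, 0, 0, 0.0945, 0.0005, 0.0755, 0, 0, 0, 0, 0.103, 0.0005, 0.086, 0, 0, 0, 0, 0.11, 0.0005, 0.097, 0, 0, 0, 0, 0.1135, 0.0005, 0.105, 0, 0, 0, 0, 0.115, 0.0005, 0.109, 0, 0, 0, 0, 0.115, 0.0005, 0.109, 0, 0, 0, 0]' --squeeze 10

```text
t: 45.35
tool_pos: [0.6892, 0.0712, 0.1011]
orientation: [2.276, 2.159, 0.005]
force: [0.4, -3.0, 12.9]
opening: 0.0006
gripper_force: 6.4
```

```bash
python3 -c "
from h import *
p,X,b=look()
for y in (.04,.06,.08,.1,.12): b('lev%.2f'%y,.06,.07,y,y+.01,.05,.14)"
```

```text
t 45.35 pos [0.6892 0.0712 0.1011] rv [2.276 2.159 0.005] F [ 0.4 -3.  12.9] op 0.0006 gf 6.4 q [ 0.03  0.46  1.34 -0.    1.34  0.08]
[[0.053, 0.999, 0.005], [0.999, -0.053, -0.001], [-0.001, 0.005, -1.0]]
rack [0.0684 0.0912]
lev0.04 22 [[0.0678, 0.0402, 0.0719], [0.0684, 0.0448, 0.0735], [0.0684, 0.0497, 0.0754]]
lev0.06 0 
lev0.08 32 [[0.0676, 0.0831, 0.1164], [0.0677, 0.0868, 0.1185], [0.0681, 0.09, 0.1195]]
lev0.10 536 [[0.0601, 0.1, 0.0922], [0.0641, 0.1009, 0.0956], [0.0699, 0.1098, 0.1382]]
lev0.12 0
```

Emit:
move_arm --deltas '[0, 0, 0.002, 0, 0, 0, 0, 0, 0, 0.004, 0, 0, 0, 0, 0, 0, 0.004, 0, 0, 0, 0]'

```text
t: 45.78
tool_pos: [0.6914, 0.0707, 0.1]
orientation: [2.274, 2.156, 0.011]
force: [0.5, -5.0, 21.9]
opening: 0.0005
gripper_force: 12.1
```

Emit:
move_arm --deltas '[0, 0, -0.03, 0, 0, 0, 0, -0.02, 0, -0.07, 0, 0, 0, 0.4, -0.06, 0, -0.105, 0, 0, 0, 0.6, -0.1, -0.02, -0.105, 0, 0, 0, 0.8, -0.125, -0.02, -0.105, 0, 0, 0, 1, -0.125, -0.02, -0.105, 0, 0, 0, 1, -0.125, -0.02, -0.105, 0, 0, 0, 1]'

```text
t: 46.65
tool_pos: [0.6605, -0.0511, 0.1986]
orientation: [-2.278, -2.162, -0.0]
force: [0.4, -0.1, -0.4]
opening: 0.0557
gripper_force: 0.0
```

```bash
python3 -c "
from h import *
p,X,b=look();b('tab',-.03,.03,-.03,.05,.112,.12); b('platetop',-.05,.05,-.03,.03,.069,.075);
for y in (.04,.06,.08,.1,.11): b('lev%.2f'%y,.06,.07,y,y+.01,.05,.14)
save('w7.png',p,1)"
```

```text
t 46.65 pos [ 0.6605 -0.0511  0.1986] rv [-2.278 -2.162 -0.   ] F [ 0.4 -0.1 -0.4] op 0.0557 gf 0.0 q [-0.15  0.31  1.33  0.    1.49 -0.1 ]
[[0.052, 0.999, -0.001], [0.999, -0.052, 0.001], [0.001, -0.001, -1.0]]
rack [ 0.046  -0.0324]
tab 1460 [[-0.0187, -0.0289, 0.1132], [-0.0012, -0.0168, 0.1166], [0.0159, -0.0061, 0.1181]]
platetop 1226 [[-0.0392, -0.029, 0.0696], [0.0218, -0.0152, 0.0726], [0.0415, -0.0059, 0.0745]]
lev0.04 159 [[0.0603, 0.0403, 0.0719], [0.0651, 0.0451, 0.0741], [0.0699, 0.0497, 0.0769]]
lev0.06 175 [[0.0605, 0.0603, 0.0778], [0.0652, 0.0654, 0.0803], [0.0699, 0.0697, 0.0838]]
lev0.08 198 [[0.0604, 0.0804, 0.0859], [0.065, 0.0852, 0.0885], [0.0696, 0.0899, 0.0906]]
lev0.10 194 [[0.0605, 0.1004, 0.0922], [0.065, 0.1045, 0.0944], [0.0699, 0.1085, 0.0968]]
lev0.11 0
```

View pics/w7.png

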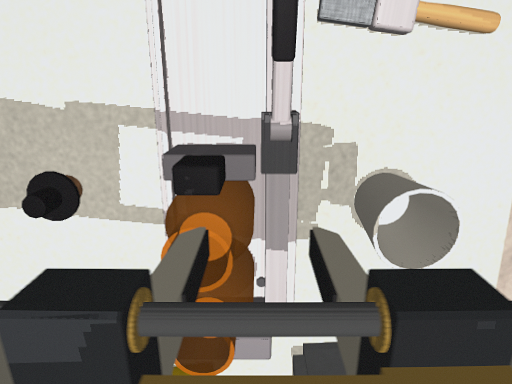

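The wrist view shows the lever lying down, with a fitted slope of 0.30 rad (joint ≈ 0), and the stop packed. I'll retreat so the top camera can measure mouths and stoppers.

Emit:
move_arm --deltas '[0.04, -0.04, -0.01, 0, 0, 0, 1, 0.08, -0.08, -0.02, 0, 0, 0, 1, 0.13, -0.12, -0.03, 0, 0, 0, 1, 0.17, -0.16, -0.03, 0, 0, 0, 1, 0.21, -0.2, -0.03, 0, 0, 0, 1, 0.24, -0.22, -0.03, 0, 0, 0, 1, 0.24, -0.22, -0.03, 0, 0, 0, 1]'

```text
t: 47.58
tool_pos: [0.4518, 0.2022, 0.2294]
orientation: [-2.273, -2.168, -0.001]
force: [0.3, -0.4, 0.6]
opening: 0.0933
gripper_force: 0.0
```

```bash
sed -i 's/rk(0,-.06),.137/rk(0,-.07),.137/' h.py; python3 -c "
from h import *
st(); p,W=survey(); save('t8.png',p)"
```

```text
t 47.58 pos [0.4518 0.2022 0.2294] rv [-2.273e+00 -2.168e+00 -1.000e-03] F [ 0.3 -0.4  0.6] op 0.0933 gf 0.0 q [ 0.32 -0.16  1.77  0.    1.52  0.36]
[[0.047, 0.999, 0.0], [0.999, -0.047, 0.001], [0.001, 0.0, -1.0]]
fA [ 6.102e-01 -1.652e-01  2.610e-02  8.700e+01  1.426e-01] rack [ 0.0017 -0.1489]
fB [ 6.149e-01 -8.590e-02  2.600e-02  8.800e+01  1.422e-01] rack [ 0.0023 -0.0695]
tab ((0.6125738024711609, -0.06437888741493225), (0.04793132096529007, 0.08323481678962708), 0.9569488763809204) [-0.0011 -0.0481]
stopper 0.81 265 252 [ 0.455 -0.069  0.066]
[ 4.46e-01 -6.49e-02  1.19e-02  5.50e+01  6.26e-02]
stopper 0.79 356 249 [ 0.466 -0.342  0.066]
[ 4.660e-01 -3.412e-01  1.210e-02  5.900e+01  6.160e-02]
stopper 0.52 307 258 [ 0.443 -0.196  0.065]
[ 4.378e-01 -1.937e-01  1.160e-02  5.600e+01  6.190e-02]
stopper 0.32 233 191 [0.639 0.035 0.015]
[0.6767 0.0302 0.0088 7.     0.0732]
```

View pics/t8.png

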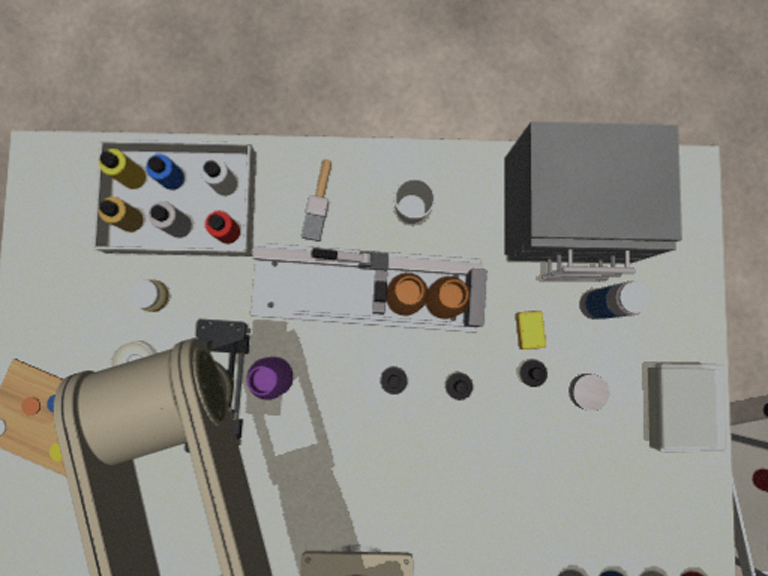

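Flasks are snug, spaced 79.4 mm. On to the first stopper.

Emit:
move_arm --deltas '[-0.04, 0, 0.01, 0, 0, 0, 0.7, -0.09, 0.002, 0.02, 0, 0, 0, 0.6, -0.14, 0.003, 0.03, 0, 0, 0, 0.6, -0.19, 0.005, 0.04, 0, 0, 0, 0.6, -0.24, 0.006, 0.06, 0, 0, 0, 0.6, -0.265, 0.007, 0.09, 0, 0, 0, 0.6, -0.267, 0.007, 0.12, 0, 0, 0, 0.6, -0.267, 0.007, 0.13, 0, 0, 0, 0.6, -0.267, 0.007, 0.13, 0, 0, 0, 0.6]'

```text
t: 48.8
tool_pos: [0.4461, -0.0678, 0.0988]
orientation: [-2.278, -2.162, 0.001]
force: [0.3, 0.7, -0.3]
opening: 0.0556
gripper_force: 0.0
```

```bash
python3 -c "
from h import *
go((.446,-.0648,.0455))"
```

```text
t 48.80 pos [ 0.4461 -0.0678  0.0988] rv [-2.278e+00 -2.162e+00  1.000e-03] F [ 0.3  0.7 -0.3] op 0.0556 gf 0.0 q [-0.26 -0.18  2.03  0.    1.28 -0.21]
[[0.052, 0.999, -0.001], [0.999, -0.052, 0.0], [0.0, -0.001, -1.0]]
delta [ 0.003  -0.0002  0.0533] [-0.0014 -0.0003 -0.0004]
```

Emit:
move_arm --deltas '[0.002, 0, 0.02, 0, 0, 0, 0.6, 0.0025, 0, 0.04, 0, 0, 0, 0.6, 0.0025, 0, 0.052, 0, 0, 0, 0.6, 0.0025, 0, 0.053, 0, 0, 0, 0.6, 0.0025, 0, 0.053, 0, 0, 0, 0.1, 0.0025, 0, 0.053, 0, 0, 0, 0.1, 0.0025, 0, 0.053, 0, 0, 0, 0.1, 0.0025, 0, 0.053, 0, 0, 0, 0.1, 0.0025, 0, 0.03, 0, 0, 0, 0.1, 0.0025, 0, -0.02, 0, 0, 0, 0.1, 0.0025, 0, -0.07, 0, 0, 0, 0.1, 0.0025, 0, -0.11, 0, 0, 0, 0.1]' --squeeze 25

```text
t: 50.3
tool_pos: [0.4468, -0.0653, 0.2113]
orientation: [2.277, 2.162, 0.001]
force: [-0.1, -0.4, -1.6]
opening: 0.0235
gripper_force: 25.0
```

```bash
python3 -c "
from h import *
go((.6149,-.0859,.2),(.6149,-.0859,.162))"
```

```text
t 50.30 pos [ 0.4468 -0.0653  0.2113] rv [2.277e+00 2.162e+00 1.000e-03] F [-0.1 -0.4 -1.6] op 0.0235 gf 25.0 q [-0.26 -0.28  1.91  0.    1.51 -0.21]
[[0.052, 0.999, 0.002], [0.999, -0.052, -0.0], [-0.0, 0.002, -1.0]]
delta [-0.0119  0.169   0.0116] [0.0015 0.0003 0.    ]
delta [-0.0119  0.1689  0.0496] [0.0015 0.0003 0.    ]
```

Emit:
move_arm --deltas '[-0.002, 0.03, -0.005, 0, 0, 0, 0.1, -0.005, 0.07, -0.005, 0, 0, 0, 0.1, -0.008, 0.11, -0.005, 0, 0, 0, 0.1, -0.011, 0.145, -0.005, 0, 0, 0, 0.1, -0.012, 0.163, -0.005, 0, 0, 0, 0.1, -0.012, 0.169, -0.005, 0, 0, 0, 0.1, -0.012, 0.169, -0.005, 0, 0, 0, 0.1, -0.012, 0.169, -0.005, 0, 0, 0, 0.1]'

```text
t: 51.3
tool_pos: [0.6141, -0.0859, 0.2142]
orientation: [-2.278, -2.163, 0.0]
force: [-0.9, 0.1, -1.2]
opening: 0.0236
gripper_force: 25.0
```

```bash
python3 -c "
from h import *
go((.6149,-.0859,.162))
p,d,m,T=grab('wrist'); cv2.imwrite('pics/w9.png',p[100:,100:400,::-1])"
```

```text
t 51.30 pos [ 0.6141 -0.0859  0.2142] rv [-2.278 -2.163  0.   ] F [-0.9  0.1 -1.2] op 0.0236 gf 25.0 q [-0.22  0.19  1.45 -0.    1.5  -0.17]
[[0.052, 0.999, -0.0], [0.999, -0.052, 0.0], [0.0, -0.0, -1.0]]
delta [0.     0.0008 0.0522] [-0.0002 -0.      0.    ]
```

View pics/w9.png

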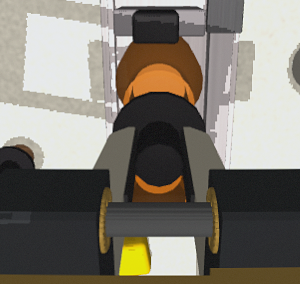

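The stopper is held upright over the mouth, so I'll lower it.

Emit:
move_arm --deltas '[0, 0.001, 0.012, 0, 0, 0, 0.1, 0, 0.001, 0.024, 0, 0, 0, 0.1, 0, 0.001, 0.034, 0, 0, 0, 0.1, 0, 0.001, 0.043, 0, 0, 0, 0.1, 0, 0.001, 0.049, 0, 0, 0, 0.1, 0, 0.001, 0.052, 0, 0, 0, 0.1, 0, 0.001, 0.053, 0, 0, 0, 0.1, 0, 0.001, 0.054, 0, 0, 0, 0.1, 0, 0.001, 0.054, 0, 0, 0, 0.1]'

```text
t: 52.48
tool_pos: [0.6165, -0.0862, 0.1626]
orientation: [2.277, 2.162, 0.002]
force: [-3.5, 1.3, 9.8]
opening: 0.0235
gripper_force: 25.0
```

Emit:
move_arm --deltas '[0, 0, 0.002, 0, 0, 0, 0.1, 0, 0, 0.002, 0, 0, 0, 0.1, 0, 0, 0.0, 0, 0, 0, 0.6, 0, 0, 0, 0, 0, 0, 0.6, 0, 0, 0, 0, 0, 0, 0.6, 0, 0, -0.03, 0, 0, 0, 0.6, 0, 0, -0.055, 0, 0, 0, 0.6, -0.02, -0.03, -0.055, 0, 0, 0, 0.6, -0.05, -0.08, -0.05, 0, 0, 0, 0.6, -0.08, -0.13, -0.03, 0, 0, 0, 0.6, -0.105, -0.16, 0, 0, 0, 0, 0.6, -0.115, -0.17, 0.03, 0, 0, 0, 0.6]'

```text
t: 53.98
tool_pos: [0.4383, -0.1931, 0.1293]
orientation: [2.28, 2.161, -0.0]
force: [0.8, 0.6, 0.1]
opening: 0.0557
gripper_force: 0.0
```

```bash
python3 -c "
from h import *
p,d,m,T=grab('scene'); W=cloud(d,m,T)
c=(.615,-.086)
print('grip',circ(W,c,.17,.185,.012,.03),'flange',circ(W,c,.143,.155,.027,.045))
for s in ((.446,-.065),(.438,-.194),(.466,-.341)): print(circ(W,s,.05,.07,.012,.05) if ((np.hypot(W[...,0]-s[0],W[...,1]-s[1])<.05)&(W[...,2]>.05)&(W[...,2]<.07)).any() else 'none')
go((.438,-.1938,.0455))"
```

```text
grip [ 6.173e-01 -8.450e-02  1.200e-02  5.200e+01  1.788e-01] flange [ 6.171e-01 -8.570e-02  2.720e-02  1.550e+02  1.496e-01]
none
[ 4.394e-01 -1.946e-01  1.310e-02  4.600e+01  6.250e-02]
[ 4.662e-01 -3.421e-01  1.290e-02  4.500e+01  6.240e-02]
t 54.02 pos [ 0.4356 -0.1924  0.1247] rv [-2.276 -2.157  0.004] F [-2.4  0.8 -2.9] op 0.0559 gf 0.0 q [-0.52 -0.13  1.94 -0.    1.33 -0.47]
[[0.054, 0.999, -0.006], [0.999, -0.054, 0.002], [0.002, -0.006, -1.0]]
delta [-0.0014  0.0029  0.0792] [-0.0059 -0.0019 -0.0017]
```

Emit:
move_arm --deltas '[0, 0, 0.02, 0, 0, 0, 0.6, 0, 0, 0.035, 0, 0, 0, 0.6, 0, 0, 0.035, 0, 0, 0, 0.6, 0, 0, 0.035, 0, 0, 0, 0.6]'

```text
t: 54.52
tool_pos: [0.4405, -0.192, 0.0958]
orientation: [2.277, 2.163, 0.0]
force: [-0.1, 0.2, -0.0]
opening: 0.0555
gripper_force: 0.0
```

```bash
python3 -c "
from h import *
go((.438,-.194,.0455))"
```

```text
t 54.52 pos [ 0.4405 -0.192   0.0958] rv [2.277 2.163 0.   ] F [-0.1  0.2 -0. ] op 0.0555 gf 0.0 q [-0.52 -0.09  1.96  0.    1.27 -0.47]
[[0.051, 0.999, 0.001], [0.999, -0.051, -0.0], [-0.0, 0.001, -1.0]]
delta [-0.0021 -0.0024  0.0503] [0.0006 0.0003 0.0005]
```

Emit:
move_arm --deltas '[-0.002, -0.0025, 0.02, 0, 0, 0, 0.6, -0.002, -0.0025, 0.04, 0, 0, 0, 0.6, -0.002, -0.0025, 0.05, 0, 0, 0, 0.6, -0.002, -0.0025, 0.0503, 0, 0, 0, 0.6, -0.002, -0.0025, 0.0503, 0, 0, 0, 0.1, -0.002, -0.0025, 0.0503, 0, 0, 0, 0.1, -0.002, -0.0025, 0.0503, 0, 0, 0, 0.1, -0.002, -0.0025, 0.0503, 0, 0, 0, 0.1, -0.002, -0.0025, 0.03, 0, 0, 0, 0.1, -0.002, -0.0025, -0.02, 0, 0, 0, 0.1, -0.002, -0.0025, -0.07, 0, 0, 0, 0.1, -0.002, -0.0025, -0.12, 0, 0, 0, 0.1]'

```text
t: 56.02
tool_pos: [0.437, -0.1937, 0.2166]
orientation: [-2.278, -2.163, 0.0]
force: [0.6, 0.4, -1.2]
opening: 0.0235
gripper_force: 25.0
```

```bash
python3 -c "
from h import *
go((.6108,-.1652,.214))"
```

```text
t 56.02 pos [ 0.437  -0.1937  0.2166] rv [-2.278 -2.163  0.   ] F [ 0.6  0.4 -1.2] op 0.0235 gf 25.0 q [-0.52 -0.2   1.83  0.    1.51 -0.47]
[[0.052, 0.999, -0.0], [0.999, -0.052, 0.0], [0.0, -0.0, -1.0]]
delta [0.0375 0.1721 0.0026] [-0.0002 -0.0001  0.    ]
```

Emit:
move_arm --deltas '[0.006, 0.03, 0, 0, 0, 0, 0.1, 0.015, 0.07, 0, 0, 0, 0, 0.1, 0.025, 0.11, 0, 0, 0, 0, 0.1, 0.032, 0.145, 0, 0, 0, 0, 0.1, 0.037, 0.166, 0, 0, 0, 0, 0.1, 0.0375, 0.172, 0, 0, 0, 0, 0.1, 0.0375, 0.172, 0, 0, 0, 0, 0.1, 0.0375, 0.172, 0, 0, 0, 0, 0.1]'

```text
t: 57.02
tool_pos: [0.6103, -0.1657, 0.2152]
orientation: [-2.279, -2.162, 0.0]
force: [0.4, 1.1, -1.6]
opening: 0.0237
gripper_force: 25.0
```

```bash
python3 -c "
from h import *
go((.6108,-.1652,.162))"
```

```text
t 57.02 pos [ 0.6103 -0.1657  0.2152] rv [-2.279 -2.162  0.   ] F [ 0.4  1.1 -1.6] op 0.0237 gf 25.0 q [-0.35  0.22  1.41 -0.    1.51 -0.29]
[[0.052, 0.999, -0.0], [0.999, -0.052, -0.0], [-0.0, -0.0, -1.0]]
delta [0.0005 0.0005 0.0532] [-0.0003  0.0001 -0.0005]
```

Emit:
move_arm --deltas '[0, 0.0005, 0.012, 0, 0, 0, 0.1, 0, 0.0005, 0.024, 0, 0, 0, 0.1, 0, 0.0005, 0.034, 0, 0, 0, 0.1, 0, 0.0005, 0.043, 0, 0, 0, 0.1, 0, 0.0005, 0.049, 0, 0, 0, 0.1, 0, 0.0005, 0.053, 0, 0, 0, 0.1, 0, 0.0005, 0.055, 0, 0, 0, 0.1, 0, 0.0005, 0.056, 0, 0, 0, 0.1, 0, 0.0005, 0.056, 0, 0, 0, 0.1]'

```text
t: 58.15
tool_pos: [0.6122, -0.1655, 0.1613]
orientation: [2.277, 2.162, 0.001]
force: [-4.3, 1.8, 8.9]
opening: 0.0236
gripper_force: 25.0
```

Seated with 9 N. Release and retreat to the left for a check.

Emit:
move_arm --deltas '[0, 0, 0.002, 0, 0, 0, 0.1, 0, 0, 0.002, 0, 0, 0, 0.1, 0, 0, 0, 0, 0, 0, 0.6, 0, 0, 0, 0, 0, 0, 0.6, 0, 0, 0, 0, 0, 0, 0.6, 0, 0, -0.03, 0, 0, 0, 0.6, 0, 0, -0.06, 0, 0, 0, 0.6, 0.02, -0.04, -0.07, 0, 0, 0, 0.6, 0.07, -0.08, -0.07, 0, 0, 0, 0.6, 0.12, -0.12, -0.07, 0, 0, 0, 0.6, 0.17, -0.15, -0.07, 0, 0, 0, 0.6, 0.22, -0.16, -0.07, 0, 0, 0, 0.6]'

```text
t: 59.65
tool_pos: [0.4616, 0.064, 0.2289]
orientation: [-2.279, -2.162, 0.0]
force: [0.9, 0.1, 0.7]
opening: 0.0557
gripper_force: 0.0
```

Emit:
move_arm --deltas '[0.05, 0, 0, 0, 0, 0, 0.6, 0.1, 0, 0, 0, 0, 0, 0.6, 0.14, 0, 0, 0, 0, 0, 0.6, 0.15, 0, 0, 0, 0, 0, 0.6, 0.15, 0, 0, 0, 0, 0, 0.6]'

```text
t: 60.28
tool_pos: [0.4708, 0.2124, 0.2287]
orientation: [-2.277, -2.164, 0.002]
force: [-0.2, -1.0, -0.1]
opening: 0.056
gripper_force: 0.0
```

```bash
python3 -c "
from h import *
st()
for n in('top','scene'):
    p,d,m,T=grab(n); W=cloud(d,m,T)
    if n=='scene': cv2.imwrite('pics/end.png',cv2.resize(p[110:270,150:410],None,fx=3,fy=3,interpolation=cv2.INTER_CUBIC)[...,::-1])
    for c in((.617,-.086),(.612,-.165)): print(n,'grip',circ(W,c,.17,.185,.012,.03),'flange',circ(W,c,.143,.155,.027,.035))
    D=W[...,:2]-O; X=np.dstack([D@ex,D@ey,W[...,2]])
    for y in(.05,.07,.09):
        V=X[(np.abs(X[...,0]-.065)<.005)&(np.abs(X[...,1]-y)<.006)&(X[...,2]>.05)]; print('lev',y,np.round(np.median(V,axis=0),4))
    V=X[(np.abs(X[...,0])<.03)&(np.abs(X[...,1]+.018)<.03)&(np.abs(X[...,2]-.116)<.006)]; print('tab',np.round(np.percentile(V,[3,97],axis=0),4).tolist())"
```

```text
t 60.27 pos [0.4708 0.2124 0.2287] rv [-2.277e+00 -2.164e+00  2.000e-03] F [-0.2 -1.  -0.1] op 0.0560 gf 0.0 q [ 0.32 -0.1   1.72 -0.    1.52  0.38]
[[0.051, 0.999, -0.001], [0.999, -0.051, -0.001], [-0.001, -0.001, -1.0]]
top grip [ 6.165e-01 -8.560e-02  1.150e-02  6.200e+01  1.778e-01] flange [ 6.158e-01 -8.610e-02  2.720e-02  2.460e+02  1.480e-01]
top grip [ 6.121e-01 -1.650e-01  1.160e-02  6.600e+01  1.782e-01] flange [ 6.118e-01 -1.653e-01  2.700e-02  2.390e+02  1.482e-01]
lev 0.05 [0.0637 0.0502 0.075 ]
lev 0.07 [0.0647 0.0704 0.082 ]
lev 0.09 [0.0652 0.0899 0.0897]
tab [[-0.0164, -0.0288, 0.1129], [0.0159, -0.006, 0.1199]]
scene grip [ 6.167e-01 -8.680e-02  1.260e-02  5.200e+01  1.790e-01] flange [ 6.162e-01 -8.540e-02  2.770e-02  1.560e+02  1.497e-01]
scene grip [ 6.136e-01 -1.671e-01  1.190e-02  5.400e+01  1.795e-01] flange [ 6.131e-01 -1.662e-01  2.800e-02  1.570e+02  1.498e-01]
lev 0.05 [0.0645 0.0497 0.0767]
lev 0.07 [0.0647 0.0699 0.0831]
lev 0.09 [0.0648 0.0906 0.0913]
tab [[-0.0167, -0.0458, 0.1112], [0.0165, -0.0049, 0.1205]]
```

View pics/end.png

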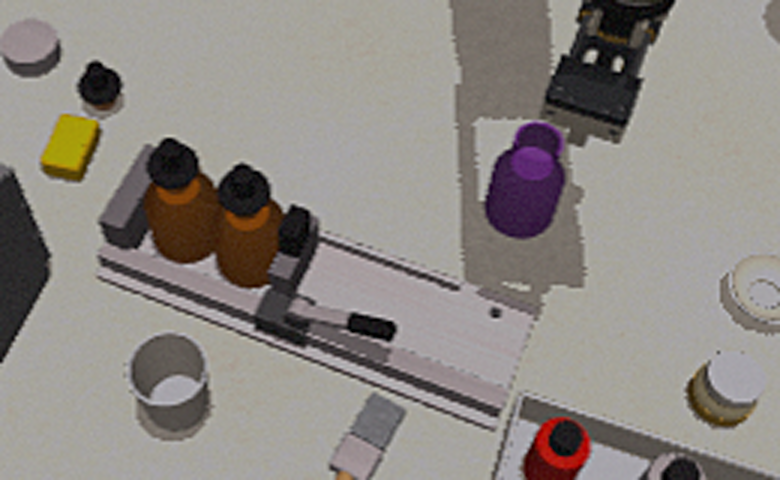

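The picture shows both amber flasks stoppered and packed at (180,200) and (250,225), with the lever down at (370,325). The flange tops are at 0.148 m, which is fully home. I'm handing in.

```bash
python3 -c "
from h import *
print(robot.close_job())"
```

```text
the job is handed in; nothing more can be done
None
```

The job is handed in: both amber flasks (only two were there) stand packed in the lane with no measurable gap, the lever is fully down, and a stopper was set fully home in each only after clamping; the first flip let the stop creep back about 5 mm, so I repacked before clamping.

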